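Spent door-chime cells into the safety-cap tub, and the battery cover locked

TASK

Finish the door chime's battery change: squeeze the two tabs of the tub's safety cap, turn it off its neck and rest it on the cork coaster, put every spent block cell from the ledge into the tub, then put the cap back and turn it home so that both tabs spring out. Also lock the chime's battery cover by turning its slotted cam clockwise to its stop with the blade of the turnkey (not with the fingers), and put the turnkey away in the ceramic bowl. Leave the other things on the ledge where they are.

Things in the scene. Friction and masses are not known exactly. Their poses are not given: they have to be found in the camera images.
- tub: White round recycling tub fixed to the ledge, 80 mm across, 64 mm high to its shoulder; above it a neck (bore 47 mm, wall 4 mm) up to the open rim 88 mm above the ledge. Origin at the centre of its underside, z up; floor inside 4 mm up, inside 72 mm wide below the shoulder. On the neck two bayonet lugs at tub +x and -x (64 mm across) and two notches 12 mm wide at +y and -y for the cap's pawls.
- cap: Grey safety cap on the tub, 75 mm across, 49 mm high, 60 g; origin at the centre of its lower edge, z up. Skirt 18 mm, deck top at 22 mm; on the deck a fixed grey block (34 mm in x, 26 mm in y) between two white tabs at +y and -y. Seated: origin 70 mm above the ledge on the tub's axis, x along the tub's x (half a turn is the same), 1.4 mm sideways play. It can stand on its lower edge.
- cap_grip (a point): Point on the cap's axis 44 mm above its lower edge, between the white tabs: height for the TCP. The tabs are 22 mm wide (cap x), from 23 to 49 mm above the lower edge; their outer faces are 56 mm apart along cap y when free, 44 mm when fully squeezed. Springs: 2 N to start, 6.5 N at the end, each; grip with 20 to 30 N.
- cap_pawls (a point): On the cap's axis, level with the pawls below the tabs, which lock in the neck's notches and stop turning unless both tabs are squeezed 4.5 mm. Squeezed, turn anticlockwise from above: it lifts off once turned 40 to 120 degrees (65 is best) and is clear 30 mm up. Back on: squeezed, lower it so turned, turn clockwise till aligned (stop 2 degrees beyond; 4 degrees of play), let go.
- tab_a (a joint): Inward travel of the cap's +y tab: 0 free, 0.006 m fully squeezed.
- tab_b (a joint): Inward travel of the cap's -y tab: 0 free, 0.006 m fully squeezed.
- coaster: Round cork coaster fixed on the ledge, 100 mm across, 4 mm thick; origin at the centre of its underside. Resting place for the cap.
- cell1: Spent block cell, a black and silver box 30 x 20 x 14 mm (along its x, y, z), 25 g, lying on the ledge; origin at the centre of its 30 x 20 underside. Between two and four cells are there; absent ones read None.
- cell2: Another spent block cell like cell1.
- cell3: Another spent block cell like cell1.
- cell4: Another spent block cell like cell1.
- chime: White door chime fixed on the ledge, 120 x 100 mm and 40 mm high, a grey battery cover on top; origin at the centre of its underside. The cam lock is in the middle of its top.
- cam (a joint): Angle of the slotted brass cam lock, rad: it starts unlocked between 0 and 0.35 and grows clockwise seen from above, to 1.571 at the stop (locked, seated). Stiff (0.04 N m), it stays where it is left.
- cam_mouth (a point): Point on the cam's axis at the top of its slot, 51.5 mm above the ledge; its z is up and its x lies along the slot (and turns with the cam). The slot is 6 mm wide, 28 mm long, open at both ends, 8.5 mm deep. The cam is 27 mm across. The turnkey's blade has some 11 degrees of turning play in it and may be lifted out and put back half a turn round.
- spool: Wooden spool on end, fixed to the ledge, 50 mm across and 40 mm high, with a slot across its top in which the turnkey stands; origin at the centre of its underside, x along the slot.
- turnkey: Turnkey, 40 g: steel blade 20 mm wide (its x), 2.5 mm thick (y), 14 mm long, under a dark wooden handle 30 (x) by 14 (y) by 45 mm high. Origin at the centre of the blade's lower end, z up; handle from 14 to 59 mm above it. It starts upright in the spool, handle on the spool's top and blade in the slot; lift it 20 mm straight up to free it.
- turnkey_mid (a point): Middle of the turnkey, on its axis 35 mm above the blade's lower end.
- bowl: Blue ceramic key bowl, empty, 130 mm across at the rim, 45 mm high, 0.6 kg, loose; origin at the centre of its underside, inside floor about 5 mm up.
- key_ring: Bystander: three keys fanned out on a split ring, 5 mm high, within 50 mm of its origin at the ring's centre.
- flask_lid: Bystander: stainless flask lid, 48 mm across, 30 mm high; origin at the centre of its underside.
- pillbox: Bystander: yellow flip-top pillbox, 41 x 71 x 21 mm; origin at the centre of its underside.
- glasses_case: Bystander: black spectacles case, 155 x 58 x 38 mm; origin at the centre of its underside.
- sanitiser: Bystander: small bottle, 52 mm across, 120 mm high; origin at the centre of its underside.
- polish_tin: Bystander: flat round tin, 72 mm across, 30 mm high; origin at the centre of its underside.

How it is judged:
By the outcome, as a careful person would: the job done as asked, in the order asked, and still so for the second after the job is handed in, with the robot touching nothing.
Of cell1, cell2, cell3, cell4 only 2 to 4 are there at a start; the rules pass over those that are not, and their reading is None.
At some moment in a run one of cell1, cell2, cell3, cell4 may be knocked a few centimetres aside while the robot is not near it.
It also fails if it takes over 210 s, if anything falls off the work surface, if the arm or the gripper's body presses on something with over 40 N, if the wrist force passes 120 N, or if a joint passes its speed limit or range.

ROBOT

A 6-joint arm with a two-finger parallel gripper is mounted at the origin on the work surface. World frame = base frame: x ahead of the robot, y to its left, z up, the work surface at z = 0. Lengths are in mm, angles in rad, forces in N, time in s.
With the tool pointing down it reaches from about 350 to 775 mm from the base axis. Payload 7.3 kg.
Tool frame: the origin (TCP) lies between the finger pads, 19 mm behind the fingertips; this is the grasp point; z points along the fingers, y is the line along which they close (so a half turn about z gives the same grasp; the last joint's range is limited). The gripper opens to 92 mm and grips with 3 to 60 N. Pads are 19 mm wide; open, the fingers measure 130 mm over their backs; the gripper's body (75 mm by 190 mm) begins 47 mm behind the grasp point.
Start: joints at [1.182, 0.342, 1.524, -0, 1.275, -0.146], TCP at [126.204, 509.623, 245.541] pointing down, gripper open.
Joint ranges: [-2.53, 2.53], [-0.77, 2.02], [0.04, 2.7], [-1, 4.14], [0.28, 2.66], [-3.11, 3.11]. Speed limits (rad/s): [2.57, 2.57, 3.14, 3.14, 3.14, 3.14].

INTERFACE

Orientations are given as [roll, pitch, yaw] about the fixed x, y, z axes, in that order (R = Rz(yaw) Ry(pitch) Rx(roll)).
In Python, from plant import * gives the robot as it stands.
- The arm moves only by the tool step_arm, never from a script. Its argument "deltas" is one flat list of numbers, 5 for each row, row after row: the shift along the world's x, y, z in mm, then the turn about the world's z in degrees, then the finger opening in mm, from 0 to 91.8. In form: [tx, ty, tz, turn, gripper, tx, ty, tz, turn, gripper, ...]. A call has exactly 10 rows; each row shifts and turns the commanded pose from where the row before left it; what a row does not reach is not made up. A row lasts 1/8 s, in which the tool goes at most 62.5 mm and 10.7 degrees, less where a joint would pass 70% of its speed; a pose out of reach is approached as far as the arm can. A call is refused whole if a number of a shift passes 62.5 or a number of a turn 10.7, either way. A call with a gripper value outside its range is refused whole. The fingers move at their own pace and stop on an object; the grip force is fixed at half the most. Time passes only in rows, so rows that do not move let the fingers close, or fill a call up. It gives the time, the measured TCP pose, the force, the opening and the grip force at its end, in the units of the state.
- get_obs(): the state, without advancing time (a new reading comes with each control period).
- capture(name): name is "side" or "top"; returns the picture (400x640x3 uint8, red, green, blue); there is no depth.
- camera_params(name): a dict with "mtx" (3x3 intrinsics, pixels), "rvec" (rotation vector, rad) and "tvec" (3), from world to camera coordinates, as OpenCV has them. Camera axes: x right, y down, z forward; pixel columns grow to the right and rows downward; lengths in mm; the calibration is good to about 2 mm. A picture is of the moment at which its call begins. camera_params takes no time and is no camera call.
- close_job(): hands the job in; it is judged then, once.
The state is a dict: "time": time; "joint_positions": joint angles; "dq": joint speeds; "tau": joint torques, N m; "tool_pos": TCP position; "tcp_rot": TCP orientation; "contact_force": force on the tool from outside, world axes, zero at the start; "moment": the same for the moment, N m; "grip_width": finger opening in mm; "finger_force": force on a finger pad.
Only numpy, scipy, OpenCV 4.12 (cv2) and the standard library are available. Lean on these libraries where they do the work, as an engineer would, in place of code of your own. Each camera call takes 0.05 s, during which the arm holds its last target. There are 200 camera calls.

## Working session

There is one attempt and no reset: what is moved stays moved. The work goes in short steps, Python scripts to look and compute and a tool call to move; the robot and the scene stay as the last step left them, time stands still between calls to the robot, and variables do not carry over. Pictures are saved under pics/ and viewed, at most 14 in all, crops included, and the job is handed in when it is done.

Besides the shell and the picture viewer there is one more tool, called after "Request:" as a command line: name --argument value ..., lists and objects as JSON in quotes. step_arm: Moves the arm, as the interface text tells. Its arguments: {"type":"object","properties":{"deltas":{"type":"array","items":{"type":"number"}}},"required":["deltas"]}

```bash
mkdir -p pics; ls; python3 - <<'E'
from plant import *
import cv2
o=get_obs();print(o)
for n in("side","top"):
    im=capture(n);cv2.imwrite(f"pics/{n}0.png",im[...,::-1]);p=camera_params(n);print(n,p)
E
```

```text
pics
{'time': 0.0, 'joint_positions': array([ 1.18199756e+00,  3.42708001e-01,  1.52503603e+00, -1.66905713e-05,
        1.27538828e+00, -1.46002937e-01]), 'dq': array([-6.43098840e-04,  1.24616639e-05,  1.22484497e-03,  2.05709509e-03,
        1.71578510e-03,  6.36543739e-04]), 'tau': array([ 1.63077697e-03, -4.31246138e+01, -2.44218957e+01,  7.19641708e-02,
        5.60781977e-02, -1.52619355e-04]), 'tool_pos': array([126.05607313, 509.24496846, 244.84594414]), 'tcp_rot': array([-3.14006705e+00, -2.08206531e-04,  2.89880154e+00]), 'contact_force': array([0.32786152, 0.14424335, 0.3911585 ]), 'moment': array([-0.04825835,  0.03607442,  0.0169286 ]), 'finger_force': 0.0, 'grip_width': 91.84005764031008}
side {'mtx': array([[375.50146313,   0.        , 315.57156452],
       [  0.        , 375.50146313, 207.77091804],
       [  0.        ,   0.        ,   1.        ]]), 'rvec': array([ 2.06738816, -0.53624483,  0.28621299]), 'tvec': array([-484.27402974,  209.71204632,  880.87841734])}
top {'mtx': array([[476.87571552,   0.        , 318.49026017],
       [  0.        , 476.87571552, 199.66882368],
       [  0.        ,   0.        ,   1.        ]]), 'rvec': array([ 2.145622  , -2.14598368,  0.15712938]), 'tvec': array([4.70150036e-01, 5.44686863e+02, 1.44249632e+03])}
```

View pics/side0.png

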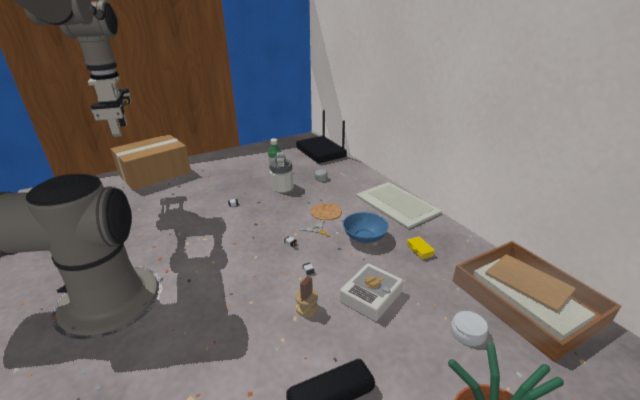

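View pics/top0.png

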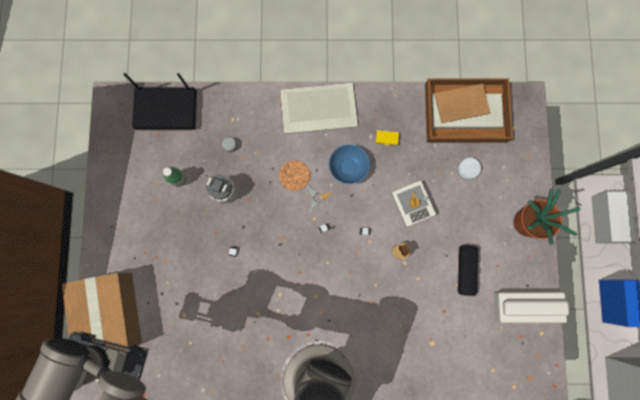

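Top picture: cells at (233,251), (324,228), (365,231); tub (220,188), coaster (294,175), bowl (350,164), chime (414,202), spool/turnkey (401,251). Three cells are also visible in the side view at (233,202), (290,241), (308,268).

```bash
cat > h.py <<'E'
from plant import *
import cv2, numpy as np
C={n:camera_params(n) for n in("side","top")}
def ray(n,uv):
    p=C[n];R=cv2.Rodrigues(p["rvec"])[0]
    d=R.T@(np.linalg.inv(p["mtx"])@np.array([uv[0],uv[1],1.]))
    return -R.T@p["tvec"],d
def at(n,uv,z):
    c,d=ray(n,uv);return (c+d*(z-c[2])/d[2])[:2]
def proj(n,P):
    p=C[n];return cv2.projectPoints(np.array(P,float).reshape(-1,1,3),p["rvec"],p["tvec"],p["mtx"],None)[0].reshape(-1,2)
def tri(a,b):
    (c1,d1),(c2,d2)=ray("top",a),ray("side",b)
    d1=d1/np.linalg.norm(d1);d2=d2/np.linalg.norm(d2)
    s=np.linalg.lstsq(np.c_[d1,-d2],c2-c1,rcond=None)[0]
    return (c1+d1*s[0]+c2+d2*s[1])/2, np.linalg.norm(c1+d1*s[0]-c2-d2*s[1])
def mont(ims,out):
    # list of (img,cx,cy,half,scale)
    t=[cv2.resize(im[cy-h:cy+h,cx-h:cx+h],(260,260),interpolation=cv2.INTER_CUBIC) for im,cx,cy,h in ims]
    while len(t)%3:t.append(t[0]*0)
    cv2.imwrite(out,np.vstack([np.hstack(t[i:i+3]) for i in range(0,len(t),3)]))
E
python3 - <<'E'
from h import *
t=cv2.imread("pics/top0.png");s=cv2.imread("pics/side0.png")
mont([(t,220,186,26),(t,414,202,26),(t,401,251,26),(s,282,175,26),(s,372,290,36),(s,306,295,26)],"pics/m0.png")
for n,uv,z in [("tub",(220,186),90),("coaster",(294,175),4),("bowl",(350,164),45),("cam",(415,202),50),("spool",(401,251),40),("c",(233,251),14),("c",(324,228),14),("c",(365,231),14)]:
    print(n,at("top",uv,z).round())
def blobs(im,lo,hi,name,n,z):
    m=cv2.inRange(cv2.cvtColor(im,cv2.COLOR_BGR2HSV),lo,hi);k,l,st,ce=cv2.connectedComponentsWithStats(m)
    for i in range(1,k):
        if st[i,4]>25:print(name,n,st[i],ce[i].round(1),at(n,ce[i],z).round(1))
for n,im in(("top",t),("side",s)):
    blobs(im,(98,90,60),(112,255,255),"blue",n,45)
    blobs(im,(5,110,90),(20,255,255),"orange",n,4)
E
```

```text
tub [579. 297.]
coaster [630.  79.]
bowl [657. -98.]
cam [ 536. -297.]
spool [ 386. -252.]
c [387. 267.]
c [459. -17.]
c [ 449. -145.]
blue top [ 330  145   39   38 1193] [349.1 163.7] [657.7 -95.5]
blue top [ 600  280   40   48 1725] [620.6 301.7] [ 234.1 -906.9]
orange top [ 426   79   87   61 3394] [466.2 108.1] [ 853.1 -483.8]
orange top [280 161  30  29 687] [294.2 175.1] [629.7  78.2]
orange top [322 193  10   6  29] [325.2 195.1] [564.5 -21.2]
orange top [410 193  10  15  96] [414.1 201.4] [ 544.2 -303.8]
orange top [534 199  13   8  53] [541.2 201.7] [ 543.3 -708.5]
orange top [514 204  34  35 530] [528.  223.4] [ 474.1 -661.9]
orange top [550 206   9   7  41] [554.1 209.6] [ 518.  -747.7]
orange top [553 216   9   7  36] [557.8 218.9] [ 488.4 -757.4]
orange top [553 227   7   8  37] [555.6 229.9] [ 453.4 -747.7]
orange top [393 244  16  14 155] [400.8 250.8] [ 387.8 -257.6]
orange top [  96  273   32   73 1578] [111.6 309. ] [209.6 637.7]
orange top [  63  280   27   54 1094] [ 75.8 306.8] [216.3 748.6]
blue side [  222     0    90   146 11119] [269.3  66.7] [1270.2 2051. ]

[... 644 characters left out ...]
orange side [ 120  130   70   60 2248] [156.2 163.7] [217.6 716.3]
orange side [ 76 148  12  23 124] [ 81.2 159.8] [-45.8 912. ]
orange side [312 204  29  16 366] [325.8 211.3] [628.3  70.7]
orange side [319 230  11   6  27] [323.3 232.4] [564.1 -25.6]
orange side [458 242  89  27 582] [507.5 254.3] [ 939.  -352.9]
orange side [369 278  14   7  38] [375.4 281.4] [ 572.4 -265.7]
orange side [531 303  89  57 625] [568.9 335.5] [ 821.1 -590. ]
orange side [516 309  27  21  34] [529.3 319.4] [ 788.9 -523.3]
orange side [479 385  11  15  98] [485.3 390.2] [ 574.4 -589.4]
orange side [455 386  20  14 174] [465.  394.3] [ 537.1 -577.4]
orange side [499 389  13  11 101] [503.9 394.6] [ 596.3 -611.1]
```

View pics/m0.png

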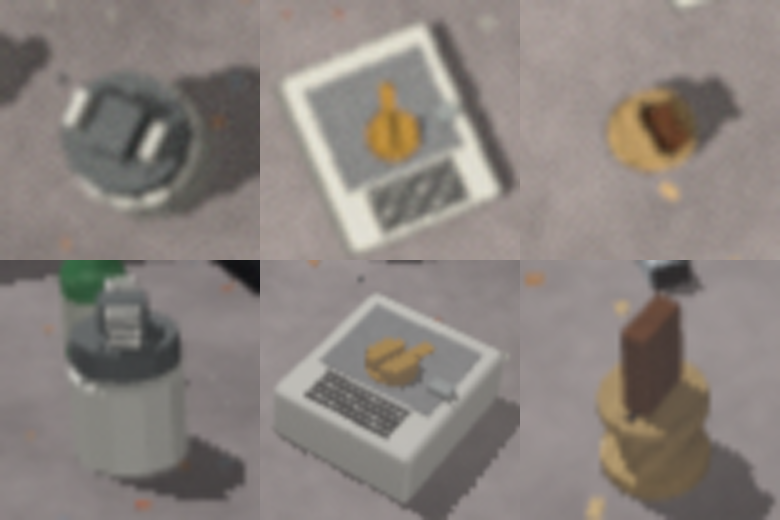

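Zoom: cap tabs at about (209,181) and (224,188) in top; cam slot seen near-vertical at (415,203); turnkey handle top at (403,250). Next I measure masks more precisely.

```bash
cat > seg.py <<'E'
from h import *
def cc(m,box,mn=6):
    x0,y0,x1,y1=box;z=np.zeros_like(m);z[y0:y1,x0:x1]=m[y0:y1,x0:x1]
    k,l,st,ce=cv2.connectedComponentsWithStats(z)
    return [(ce[i],st[i],l==i) for i in range(1,k) if st[i,4]>=mn]
def hsv(im):return cv2.cvtColor(im,cv2.COLOR_BGR2HSV)
E
python3 - <<'E'
from seg import *
for n in C:print(n,"cam at",ray(n,(0,0))[0].round())
t=cv2.imread("pics/top0.png");s=cv2.imread("pics/side0.png");ht,hs=hsv(t),hsv(s)
print("tabs top");
for c in cc(cv2.inRange(t,(165,165,165),(255,255,255)),(200,170,240,205),4):print(c[0],c[1],at("top",c[0],119).round(1))
print("tabs side")
for c in cc(cv2.inRange(s,(165,165,165),(255,255,255)),(265,150,300,180),4):print(c[0],c[1])
for n,im,b,bs in(("top",ht,(390,235,425,270),(400,190,430,215)),("side",hs,(290,270,325,325),(360,265,395,295))):
    for nm,lo,hi,bb in(("brown",(0,80,20),(14,255,115),b),("wood",(12,60,116),(25,255,255),b),("brass",(10,110,90),(22,255,255),bs)):
        for c in cc(cv2.inRange(im,lo,hi),bb,10):
            r=cv2.minAreaRect(np.argwhere(c[2])[:,::-1].astype(np.float32));print(n,nm,c[0].round(2),c[1],r)
# cells: box brightness
mont([(t,233,251,13),(t,324,228,13),(t,365,231,13),(t,415,203,13),(t,403,250,13),(t,219,187,16)],"pics/m1.png")
E
```

```text
side cam at [ 122. -797.  635.]
top cam at [3.290e+02 1.000e+00 1.506e+03]
tabs top
[208.53333333 180.8       ] [207 178   4   7  15] [589.5 325.6]
[224.  187.5] [223 185   3   6  10] [569.4 279.3]
tabs side
top brown [403.64 250.02] [400 246   9   9  50] ((403.49993896484375, 250.0), (9.429903030395508, 5.269651889801025), 56.3099365234375)
top wood [398.86 251.56] [392 242  18  18 156] ((399.7759094238281, 251.18966674804688), (16.526885986328125, 15.784103393554688), 68.19859313964844)
top wood [404.45 262.82] [403 261   4   4  11] ((404.50006103515625, 263.0000305175781), (3.535533905029297, 2.1213202476501465), 45.0)
top brass [414.05 201.43] [410 193  10  15  96] ((414.5, 200.0), (14.0, 9.0), 90.0)
side brown [305.54 281.1 ] [301 277  10   9  50] ((305.5983581542969, 281.0819396972656), (4.609327793121338, 10.627062797546387), 39.80556869506836)
side wood [314.26 292.22] [312 289   6   7  23] ((314.25, 292.25), (7.77817440032959, 2.8284268379211426), 45.0)
side wood [299.69 302.49] [295 290  14  26 140] ((299.65380859375, 302.73077392578125), (21.91065788269043, 13.590154647827148), 56.3099365234375)
side wood [294.64 318.36] [293 317   4   4  11] ((294.6000061035156, 318.3000183105469), (2.236067771911621, 3.5777084827423096), 26.56505012512207)
side brass [369.56 278.72] [366 277   9   5  25] ((369.8000183105469, 278.6000061035156), (2.683281421661377, 8.9442720413208), 63.43495178222656)
side brass [375.39 281.37] [369 278  14   7  38] ((375.9000244140625, 281.3000183105469), (3.130495071411133, 13.86362075805664), 63.43495178222656)
```

View pics/m1.png

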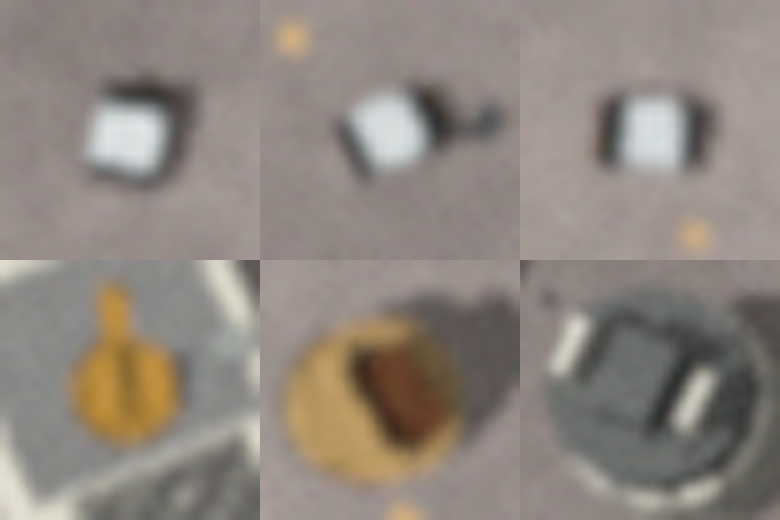

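```bash
python3 - <<'E'
from h import *
def ax(n,a,b,z):
    d=at(n,b,z)-at(n,a,z);return np.degrees(np.arctan2(d[1],d[0])).round(1)
print("cap circle",at("top",(218.6,186.1),85),"deck z92 ",at("top",(218.6,186.1),92))
print("spool",at("top",(401.3,250.8),40),"handle top",at("top",(404.5,249.5),85),"side handle mid",at("side",(306.1,287.5),62.5))
print("handle axis",ax("top",(400,246),(404,254),85),ax("top",(401.5,245.5),(405,253),85))
print("cam",at("top",(414.2,202.5),51.5),"side",at("side",(371.5,281.5),51.5),"slot ax",ax("top",(415.6,212),(414.2,202.5),51.5))
print("chime edges",ax("top",(395,192.5),(408.5,225),40))
for nm,c,d in(("A",(232.3,251.2),(-.13,1)),("B",(324.,228.5),(.88,-.45)),("C",(365.3,230.8),(1,.03))):
    c=np.array(c);print(nm,at("top",c,14).round(1),ax("top",c,c+5*np.array(d),14))
print("cells side",[at("side",c,10).round(1) for c in((232.5,202.5),(290,240.5),(308,268))])
P=np.array([579.5,302.5]);
for z in(119,92,70,0):print(z,proj("side",[*P,z]).round(1),proj("top",[*P,z]).round(1))
s=cv2.imread("pics/side0.png")
mont([(s,282,175,26),(s,371,281,13),(s,306,287,15),(s,233,202,13),(s,290,241,13),(s,308,268,13)],"pics/m2.png")
E
```

```text
cap circle [579.57722849 302.55540544] deck z92  [578.34413364 301.06949291]
spool [ 386.48517037 -252.98005002] handle top [ 388.56361427 -254.78376238] side handle mid [ 388.66846557 -257.053127  ]
handle axis -154.5 -156.1
cam [ 534.10815307 -294.50353426] side [ 530.63680457 -301.74478859] slot ax 6.6
chime edges -158.9
A [386.4 268.7] 174.0
B [457.1 -16.9] -62.9
C [ 449.9 -146.3] -91.7
cells side [array([385.6, 259.8]), array([459.9, -20.7]), array([ 449.6, -148. ])]
119 [[279.5 155. ]] [[216.2 184.1]]
92 [[279.9 162.3]] [[218.1 185.7]]
70 [[280.3 168.1]] [[219.6 187. ]]
0 [[281.5 185.8]] [[224.1 190.7]]
```

View pics/m2.png

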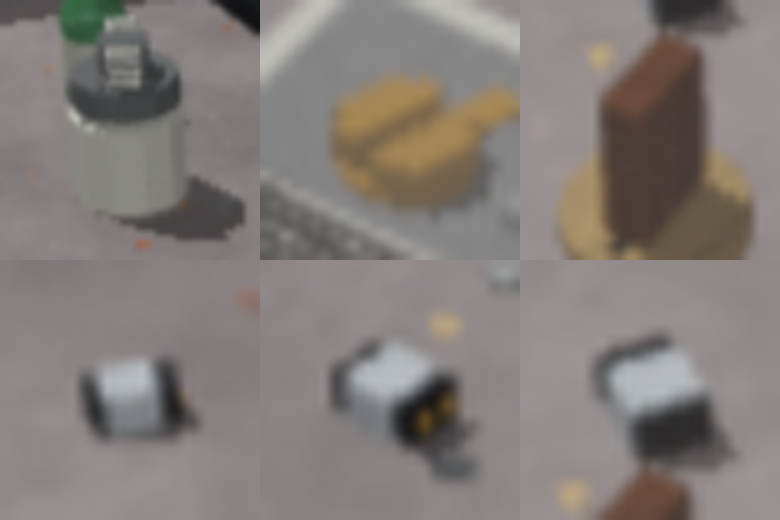

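Request:
step_arm --deltas '[45,-21,0,-1,91.8,45,-21,0,-1,91.8,45,-21,0,-1,91.8,45,-21,0,-1,91.8,45,-21,0,-1,91.8,45,-21,0,-1,91.8,45,-21,0,-1,91.8,45,-21,0,-1,91.8,45,-21,0,-1,91.8,45,-20,0,-1,91.8]'

```text
time: 1.35
tool_pos: [577.4, 299.7, 245.0]
tcp_rot: [-3.141, -0.001, 2.724]
contact_force: [-0.3, 0.6, -0.0]
grip_width: 91.8
finger_force: 0.0
```

```bash
python3 - <<'E'
from h import *
print(tri((404.5,249.5),(305.7,280.2)),tri((414.2,202.5),(371.8,280)))
def ax(n,a,b,z):
    d=at(n,b,z)-at(n,a,z);return np.degrees(np.arctan2(d[1],d[0])).round(1)
f=lambda x,y:(291-.5+x/8.67,272-.5+y/8.67)
print("handle",ax("side",f(82,100),f(150,35),85),at("side",f(132,75),85))
g=lambda x,y:(358-.5+x/10,268-.5+y/10)
print("slot",ax("side",g(105,160),g(185,100),51.5),at("side",(371.8,280),51.5), "arm",ax("side",g(143,130),g(240,97),50))
print("san",at("top",(173,176),100),"flask",at("top",(229,144),25))
E
```

```text
(array([ 388.86787809, -255.38021361,   82.08811665]), np.float64(0.3910859533637594)) (array([ 535.23974529, -295.4855215 ,   48.7229191 ]), np.float64(1.6606548307225728))
handle 26.4 [ 387.77063548 -258.17161315]
slot 14.7 [ 534.12066706 -298.08948295] arm -4.3
san [607.73258765 437.20384   ] flask [726.63946729 286.20299904]
```

Request:
step_arm --deltas '[3,2,-25,0,91.8,0,0,-25,0,91.8,0,0,-25,0,91.8,0,0,-25,0,91.8,0,0,-15,0,91.8,0,0,-10,0,91.8,0,0,-6,0,91.8,0,0,0,0,91.8,0,0,0,0,75,0,0,0,0,65]'

```text
time: 2.6
tool_pos: [579.5, 302.7, 115.2]
tcp_rot: [3.141, 0.001, 2.724]
contact_force: [0.2, -0.3, 0.5]
grip_width: 76.2
finger_force: 0.0
```

```bash
python3 - <<'E'
from h import *
t=capture("top")[...,::-1];s=capture("side")[...,::-1];print(get_obs()["grip_width"])
mont([(t,219,187,20),(s,281,165,26),(t,260,210,40)],"pics/m3.png")
E
```

```text
68.77338495291377
```

View pics/m3.png

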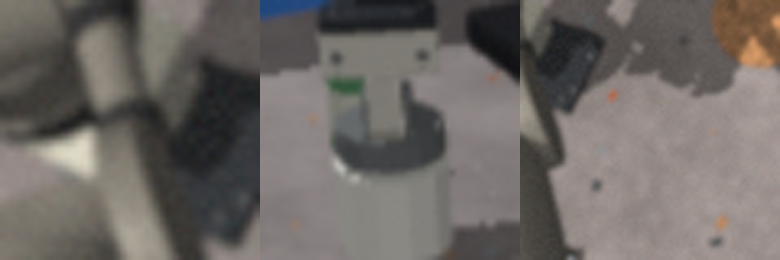

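The finger sits over the front tab, centred on the cap. Squeezing.

Request:
step_arm --deltas '[0,0,0,0,56,0,0,0,0,50,0,0,0,0,44,0,0,0,0,38,0,0,0,0,38,0,0,0,0,38,0,0,0,0,38,0,0,0,0,38,0,0,0,0,38,0,0,0,0,38]'

```text
time: 3.95
tool_pos: [579.4, 302.7, 115.1]
tcp_rot: [3.141, 0.001, 2.724]
contact_force: [-1.1, 0.1, 6.3]
grip_width: 41.9
finger_force: 30.0
```

Request:
step_arm --deltas '[0,0,0,3,38,0,0,0,6,38,0,0,0,8,38,0,0,0,8,38,0,0,0,8,38,0,0,0,8,38,0,0,0,8,38,0,0,0,8,38,0,0,0,8,38,0,0,0,0,38]'

```text
time: 5.2
tool_pos: [579.6, 302.7, 115.1]
tcp_rot: [-3.141, 0.001, -2.424]
contact_force: [-1.3, 0.1, 4.6]
grip_width: 42.1
finger_force: 30.0
```

Request:
step_arm --deltas '[0,0,4,0,38,0,0,4,0,38,0,0,6,0,38,0,0,8,0,38,0,0,8,0,38,0,0,10,0,38,0,0,10,0,38,0,0,10,0,38,0,0,0,0,38,0,0,0,0,38]'

```text
time: 6.45
tool_pos: [579.0, 302.6, 174.3]
tcp_rot: [3.141, -0.0, -2.424]
contact_force: [0.7, -0.7, -0.8]
grip_width: 42.2
finger_force: 30.0
```

```bash
python3 - <<'E'
from h import *
t=capture("top")[...,::-1];s=capture("side")[...,::-1]
mont([(s,281,150,40),(t,219,187,26),(t,220,190,60)],"pics/m4.png")
E
```

```text
(no output)
```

View pics/m4.png

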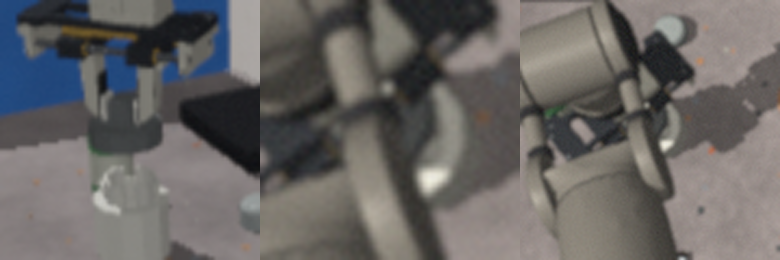

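Request:
step_arm --deltas '[5,-22,0,0,38,5,-23,0,0,38,5,-23,0,0,38,5,-23,0,0,38,5,-23,0,0,38,5,-23,0,0,38,5,-23,0,0,38,5,-22,0,0,38,5,-22,0,0,38,5,-22,0,0,38]'

```text
time: 7.8
tool_pos: [629.5, 75.2, 174.5]
tcp_rot: [3.141, 0.0, -2.424]
contact_force: [-0.8, -0.3, -1.5]
grip_width: 42.4
finger_force: 30.0
```

Request:
step_arm --deltas '[0,0,-20,0,38,0,0,-20,0,38,0,0,-20,0,38,0,0,-20,0,38,0,0,-20,0,38,0,0,-10,0,38,0,0,-6,0,38,0,0,-4,0,38,0,0,-2,0,38,0,0,0,0,38]'

```text
time: 9.05
tool_pos: [629.3, 76.6, 52.8]
tcp_rot: [-3.141, 0.0, -2.424]
contact_force: [-0.1, -0.1, -0.8]
grip_width: 41.9
finger_force: 30.0
```

Request:
step_arm --deltas '[0,0,-1,0,38,0,0,-1,0,38,0,0,-1,0,38,0,0,-0.5,0,38,0,0,0,0,38,0,0,0,0,60,0,0,0,0,70,0,0,0,0,80,0,0,0,0,91.8,0,0,0,0,91.8]'

```text
time: 10.3
tool_pos: [629.3, 76.6, 49.1]
tcp_rot: [3.142, 0.0, -2.424]
contact_force: [-0.1, 0.4, -0.2]
grip_width: 87.6
finger_force: 0.0
```

Request:
step_arm --deltas '[0,0,10,0,91.8,0,0,20,0,91.8,0,0,30,0,91.8,0,0,30,0,91.8,0,0,20,0,91.8,-20,0,0,-10,91.8,-25,-10,0,-10,91.8,-25,-15,0,-10,91.8,-25,-15,0,-5,91.8,-25,-15,0,0,91.8]'

```text
time: 11.55
tool_pos: [508.6, 21.2, 159.9]
tcp_rot: [-3.141, 0.001, -3.036]
contact_force: [0.1, 0.0, -0.1]
grip_width: 91.5
finger_force: 0.0
```

```bash
cat > look.py <<'E'
from seg import *
import sys
t=capture("top")[...,::-1].copy();s=capture("side")[...,::-1].copy()
cv2.imwrite("pics/tl.png",t);cv2.imwrite("pics/sl.png",s)
for c in cc(cv2.inRange(t,(150,150,150),(255,255,255)),(195,195,400,300),12):
    print("silver",c[0].round(1),c[1][2:],at("top",c[0],14).round(1))
for n,b in(("top",(270,150,320,200)),("side",(300,190,350,225))):
    for c in cc(cv2.inRange(hsv(t if n=="top" else s),(5,110,90),(20,255,255)),b,25):print("coaster",n,c[0],c[1])
E
python3 - <<'E'
from look import *
mont([(t,324,228,13),(t,233,251,13),(t,365,231,13),(t,294,175,26),(s,290,241,13),(s,326,205,26)],"pics/m5.png")
E
```

```text
silver [219.3 197.3] [ 24   7 112] [556.1 314.4]
silver [396.1 198.1] [ 8  8 42] [ 553.6 -245.2]
silver [363.9 231.5] [ 54  56 945] [ 447.5 -141.7]
silver [304.8 220.9] [12 10 29] [481.1  43.4]
silver [321.1 226.2] [ 3  5 12] [464.4  -7.7]
silver [273. 243.] [ 4  5 14] [411.8 142.4]
silver [231.7 251.3] [ 8  7 47] [386.2 270.7]
silver [254.  274.3] [  41   52 1029] [315.2 199.8]
silver [345.  251.5] [ 7  8 23] [385.3 -82.3]
silver [228.5 259. ] [ 6  5 16] [362.3 279.9]
silver [334.1 281. ] [ 27  39 494] [294.8 -47.7]
silver [396.5 276.1] [ 6  8 19] [ 309.7 -240.7]
silver [212.5 288.8] [ 19  23 166] [271.2 326.7]
silver [395.9 294. ] [13 16 70] [ 255.4 -237.4]
silver [204.1 290.4] [ 6  5 18] [266.2 352.5]
silver [379.  296.1] [11  9 37] [ 249.  -185.5]
silver [200.4 296.4] [ 5  6 14] [248.4 363. ]
coaster top [291.10447761 165.65671642] [280 161  28  15  67]
coaster side [327.8961039 214.5974026] [312 207  29  13  77]
```

View pics/m5.png

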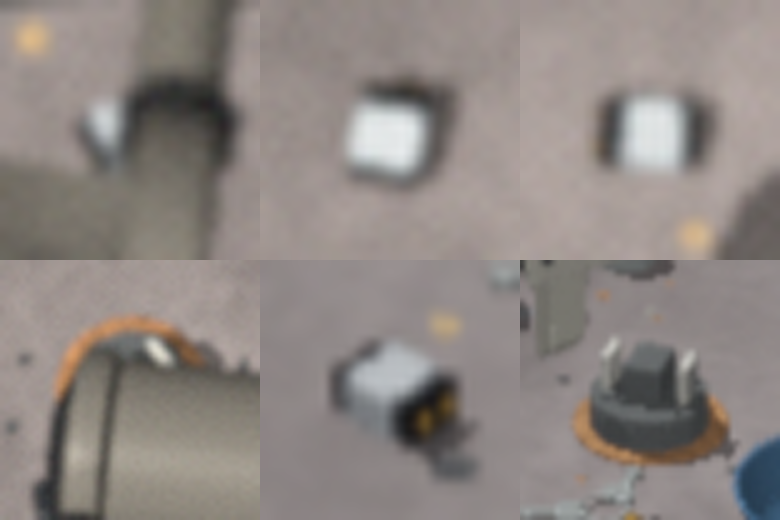

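```bash
python3 - <<'E'
from h import *
d=at("side",(290,245.5),3)-at("side",(284,241.5),3);print(np.degrees(np.arctan2(d[1],d[0])))
g=lambda x,y:(277-.5+x/10,228-.5+y/10)
print(at("side",g(140,112),14)) 
E
```

```text
-74.88998673455298
[462.59134935 -18.74575518]
```

Request:
step_arm --deltas '[-10,-8,-10,-10,91.8,-10,-8,-10,-10,91.8,-10,-8,-10,-10,91.8,-10,-8,-10,-10,91.8,-10,-6,-10,-10,91.8,0,0,-10,-10,91.8,0,0,-10,-9,91.8,0,0,0,0,91.8,0,0,0,0,91.8,0,0,0,0,91.8]'

```text
time: 12.9
tool_pos: [459.7, -16.4, 89.5]
tcp_rot: [3.141, 0.001, 2.045]
contact_force: [0.2, -0.6, 0.1]
grip_width: 92.0
finger_force: 0.0
```

Request:
step_arm --deltas '[0,-1,-15,-4,91.8,0,0,-15,0,91.8,0,0,-15,0,80,0,0,-12,0,60,0,0,-7,0,50,0,0,0,0,30,0,0,0,0,14,0,0,0,0,14,0,0,0,0,14,0,0,0,0,14]'

```text
time: 14.15
tool_pos: [459.3, -17.4, 25.2]
tcp_rot: [3.141, 0.0, 1.974]
contact_force: [0.4, 0.2, 1.9]
grip_width: 19.7
finger_force: 30.0
```

Request:
step_arm --deltas '[0,0,0,0,14,0,0,0,0,14,0,0,0,0,14,0,0,15,0,14,0,0,30,0,14,0,0,30,0,14,0,0,30,0,14,0,25,10,0,14,10,30,0,0,14,10,30,0,0,14]'

```text
time: 15.4
tool_pos: [479.2, 68.4, 140.1]
tcp_rot: [3.142, 0.0, 1.973]
contact_force: [-0.8, 0.5, 0.4]
grip_width: 19.6
finger_force: 30.0
```

Request:
step_arm --deltas '[13,30,0,0,14,13,30,0,0,14,13,30,0,0,14,13,30,0,0,14,13,30,0,0,14,13,30,0,0,14,11,30,0,0,14,11,22,0,0,14,0,0,-14,0,14,0,0,-12,0,14]'

```text
time: 16.65
tool_pos: [578.2, 298.7, 112.2]
tcp_rot: [-3.139, 0.0, 1.974]
contact_force: [0.0, 0.6, 0.3]
grip_width: 19.4
finger_force: 30.0
```

```bash
python3 - <<'E'
from look import *
print(get_obs()["tool_pos"])
mont([(s,281,160,26),(t,222,188,26),(s,290,241,16)],"pics/m6.png")
E
```

```text
silver [202.1 195.6] [10  3 20] [561.4 368.9]
silver [294.6 197.7] [13  9 48] [554.7  75.8]
silver [382.1 206.7] [ 32  24 260] [ 525.9 -200.3]
silver [396.7 200.7] [ 8 16 64] [ 545.2 -247. ]
silver [292.2 208.3] [ 9  6 24] [520.9  83.4]
silver [301.4 215.4] [ 6 10 21] [498.5  54.2]
silver [279.  279.2] [  77   52 1667] [300.5 122.4]
silver [385.9 263.4] [ 28  24 277] [ 348.6 -208.7]
silver [313.3 272.2] [ 9  8 41] [321.6  16.4]
silver [357.  278.4] [ 3  8 16] [ 302.6 -118.5]
silver [348.9 294.5] [15 17 99] [253.8 -93.1]
silver [398.1 288.1] [ 4  8 16] [ 273.1 -244.8]
silver [367.  297.6] [ 9  5 21] [ 244.5 -148.5]
silver [394.7 298.2] [12  4 23] [ 242.7 -233.7]
coaster top [293.97674419 177.11046512] [280 161  29  29 172]
coaster side [327.64102564 214.42307692] [311 207  30  13  78]
[577.65454186 298.14387513 111.42207054]
```

View pics/m6.png

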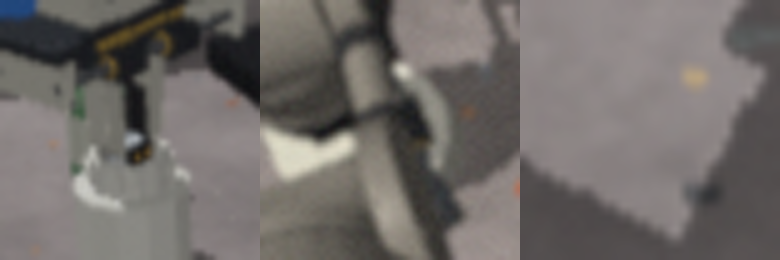

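Request:
step_arm --deltas '[2,5,0,0,14,0,0,0,0,14,0,0,0,0,14,0,0,0,0,30,0,0,0,0,45,0,0,0,0,45,0,0,0,0,45,0,0,30,0,60,0,0,30,0,91.8,-25,0,0,0,91.8]'

```text
time: 18.0
tool_pos: [558.3, 304.9, 176.8]
tcp_rot: [3.135, 0.0, 1.973]
contact_force: [-0.6, 0.6, -1.4]
grip_width: 70.3
finger_force: 0.0
```

Request:
step_arm --deltas '[-22,-5,0,7,91.8,-22,-5,0,7,91.8,-22,-5,0,9,91.8,-22,-5,0,9,91.8,-22,-5,0,10,91.8,-22,-5,-10,10,91.8,-20,-5,-20,9,91.8,-20,-3,-20,0,91.8,0,0,-20,0,91.8,0,0,-10,0,91.8]'

```text
time: 19.25
tool_pos: [383.9, 266.6, 93.5]
tcp_rot: [-3.141, -0.001, 3.039]
contact_force: [1.0, 0.3, -0.1]
grip_width: 91.5
finger_force: 0.0
```

```bash
python3 - <<'E'
from look import *
mont([(s,281,165,20),(t,222,188,20),(s,233,202,13)],"pics/m7.png")
E
```

```text
silver [219.2 197.3] [ 24   7 110] [556.2 314.5]
silver [294.3 197.1] [12  8 38] [556.6  77. ]
silver [362.  195.4] [ 9  2 14] [ 562.  -137.4]
silver [372.5 200.1] [10 10 31] [ 547.2 -170.3]
silver [385.7 197.2] [10  7 36] [ 556.4 -212.4]
silver [396.7 200.6] [ 8 16 63] [ 545.5 -247. ]
silver [312.  201.6] [ 5  4 12] [542.4  20.9]
silver [376.5 208.1] [10 11 50] [ 521.4 -182.5]
silver [292.3 208. ] [ 6  5 14] [521.9  83. ]
silver [383.6 227.6] [ 38  37 729] [ 460.  -203.8]
silver [354.5 222.7] [ 9  5 25] [ 475.3 -112.7]
silver [362.9 223.6] [ 5  4 13] [ 472.5 -139.1]
silver [292.6 283.8] [ 101   46 2033] [286.2  80.3]
coaster top [293.63157895 176.4       ] [279 161  30  29 190]
coaster side [327.76923077 214.64102564] [312 207  29  13  78]
```

View pics/m7.png

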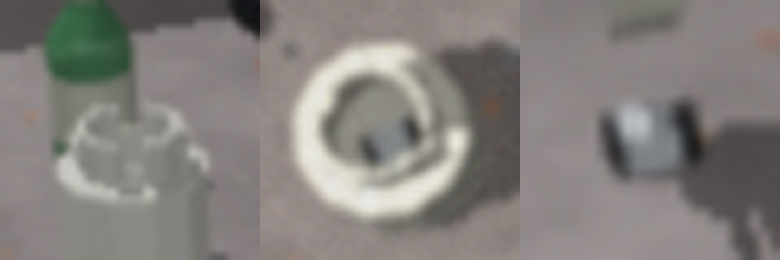

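The first cell lies in the tub; the next cell is still in place beneath the gripper.

Request:
step_arm --deltas '[2,1,-18,0,91.8,0,0,-18,0,91.8,0,0,-15,0,80,0,0,-10,0,60,0,0,-7,0,50,0,0,0,0,30,0,0,0,0,14,0,0,0,0,14,0,0,0,0,14,0,0,0,0,14]'

```text
time: 20.6
tool_pos: [386.3, 267.7, 26.2]
tcp_rot: [3.141, 0.0, 3.038]
contact_force: [-1.2, 1.0, 0.1]
grip_width: 19.5
finger_force: 30.0
```

Request:
step_arm --deltas '[0,0,0,0,14,0,0,0,0,14,0,0,15,0,14,0,0,30,0,14,0,0,30,0,14,0,0,30,0,14,20,5,10,0,14,25,5,0,0,14,25,5,0,0,14,25,5,0,0,14]'

```text
time: 21.85
tool_pos: [481.8, 287.7, 140.8]
tcp_rot: [-3.141, -0.0, 3.038]
contact_force: [0.5, -0.1, -0.2]
grip_width: 19.5
finger_force: 30.0
```

Request:
step_arm --deltas '[25,4,0,0,14,25,4,0,0,14,25,4,0,0,14,21,3,0,0,14,0,0,-14,0,14,0,0,-12,0,14,0,0,-1,0,14,0,0,0,0,14,0,0,0,0,14,0,0,0,0,14]'

```text
time: 23.1
tool_pos: [577.3, 302.7, 114.6]
tcp_rot: [3.141, 0.001, 3.039]
contact_force: [-0.2, -0.1, -0.2]
grip_width: 19.7
finger_force: 30.0
```

Request:
step_arm --deltas '[2,0,-1,0,14,0,0,0,0,14,0,0,0,0,14,0,0,0,0,30,0,0,0,0,45,0,0,0,0,45,0,0,0,0,45,0,0,30,0,60,0,0,30,0,91.8,0,0,0,0,91.8]'

```text
time: 24.35
tool_pos: [580.5, 303.2, 175.8]
tcp_rot: [3.139, 0.005, 3.039]
contact_force: [-0.4, 0.6, 0.3]
grip_width: 70.2
finger_force: 0.0
```

Request:
step_arm --deltas '[-13,-45,0,9,91.8,-13,-45,0,9,91.8,-13,-45,0,9,91.8,-13,-45,0,9,91.8,-13,-45,0,9,91.8,-13,-45,0,9,91.8,-13,-45,0,9,91.8,-13,-45,0,9,91.8,-13,-45,0,9,91.8,-13,-44,0,9,91.8]'

```text
time: 25.6
tool_pos: [463.9, -75.6, 160.5]
tcp_rot: [-3.131, -0.125, -1.774]
contact_force: [0.3, 0.3, 0.4]
grip_width: 91.6
finger_force: 0.0
```

```bash
python3 - <<'E'
from look import *
mont([(t,365,231,13),(t,222,188,20),(s,308,268,13)],"pics/m8.png")
E
```

```text
silver [219.3 197.3] [ 24   7 111] [556.1 314.5]
silver [295.2 197.7] [12  9 50] [554.8  74.2]
silver [309.3 204.6] [ 6  8 30] [532.8  29.4]
silver [333.  207.8] [ 36  11 207] [522.4 -45.5]
silver [294.6 207.8] [16  7 50] [522.7  75.7]
silver [356.6 211.2] [ 5  7 25] [ 511.7 -119.9]
silver [300.2 216. ] [ 5  7 22] [496.4  58. ]
silver [380.8 219.9] [10  7 54] [ 484.2 -195.4]
silver [392.7 223.4] [ 5 15 42] [ 473.1 -232.8]
silver [279.3 232.4] [ 6  5 14] [444.8 123.2]
silver [368.8 247.4] [ 24  26 341] [ 398.1 -156.5]
silver [264.  276.6] [  60   52 1732] [308.3 168.9]
silver [293.6 258.6] [ 6  8 32] [363.6  77.7]
silver [228.8 258.7] [ 7  4 16] [363.2 279. ]
silver [345.1 266.8] [ 6  7 28] [338.3 -82.1]
silver [208.8 279.9] [10  7 31] [298.3 339.1]
silver [210.9 291.6] [ 25  18 169] [262.9 331.3]
silver [397.8 287.7] [ 4  8 23] [ 274.4 -243.8]
silver [382.  296.2] [ 8  7 16] [ 248.6 -194.7]
silver [395.2 297.1] [12  7 37] [ 245.9 -235.1]
coaster top [293.53804348 176.83695652] [280 161  29  29 184]
coaster side [327.86486486 214.63513514] [312 207  29  13  74]
```

View pics/m8.png

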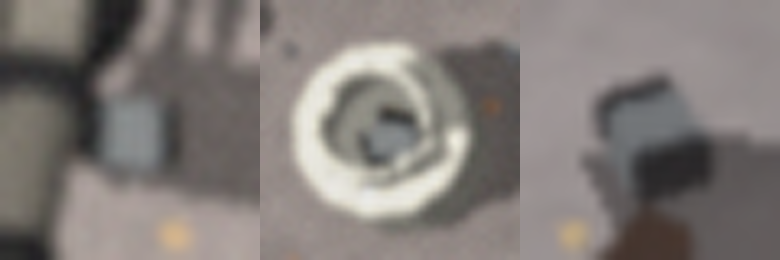

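Request:
step_arm --deltas '[0,0,0,-10,91.8,0,0,0,-10,91.8,0,0,0,-10,91.8,0,0,0,-10,91.8,0,0,0,-10,91.8,0,0,0,-10,91.8,0,0,0,-10,91.8,0,0,0,-10,91.8,0,0,0,-10,91.8,0,0,0,-10,91.8]'

```text
time: 26.95
tool_pos: [464.5, -73.3, 160.9]
tcp_rot: [-3.133, -0.124, 2.759]
contact_force: [0.2, -0.8, 0.1]
grip_width: 91.7
finger_force: 0.0
```

Request:
step_arm --deltas '[0,-20,0,-10,91.8,0,-20,0,-10,91.8,0,-20,0,-10,91.8,0,0,0,-10,91.8,0,0,0,-10,91.8,0,0,0,-10,91.8,0,0,0,-10,91.8,0,0,0,0,91.8,0,0,0,0,91.8,0,0,0,0,91.8]'

```text
time: 28.2
tool_pos: [464.4, -133.6, 161.1]
tcp_rot: [-3.131, -0.123, 1.546]
contact_force: [-0.0, -0.1, 0.8]
grip_width: 91.5
finger_force: 0.0
```

```bash
python3 - <<'E'
from plant import *
o=get_obs();q=o["joint_positions"];print(q,q[1]+q[2]+q[4],o["tcp_rot"],o["tool_pos"])
E
```

```text
[-0.50449909  0.38197714  1.7270961   0.11701378  1.10142111 -0.53676457] 3.21049435270219 [-3.13132515 -0.12301506  1.54585456] [ 464.40374538 -133.55579375  161.0848502 ]
```

Request:
step_arm --deltas '[0,0,0,-10.5,91.8,0,0,0,-10.5,91.8,0,0,0,-10.5,91.8,0,0,0,-10.5,91.8,0,0,0,-10.5,91.8,0,0,0,-10.5,91.8,0,0,0,-10.5,91.8,0,0,0,-10.5,91.8,0,0,0,-10.5,91.8,0,0,0,-10.5,91.8]'

```text
time: 29.45
tool_pos: [464.3, -133.5, 161.2]
tcp_rot: [-3.131, -0.123, -0.293]
contact_force: [1.0, -0.2, -0.4]
grip_width: 91.8
finger_force: 0.0
```

Request:
step_arm --deltas '[0,0,0,-10.5,91.8,0,0,0,-10.5,91.8,0,0,0,-10.5,91.8,0,0,0,-10.5,91.8,0,0,0,-10.5,91.8,0,0,0,-10.5,91.8,0,0,0,-10.5,91.8,0,0,0,-10.5,91.8,0,0,0,-10.5,91.8,0,0,0,0,91.8]'

```text
time: 30.7
tool_pos: [456.7, -154.3, 164.4]
tcp_rot: [-3.133, -0.088, -1.91]
contact_force: [0.9, 0.3, -0.8]
grip_width: 91.8
finger_force: 0.0
```

```bash
python3 - <<'E'
from plant import *
o=get_obs();q=o["joint_positions"];print(q,q[1]+q[2]+q[4],o["tcp_rot"],o["tool_pos"])
E
```

```text
[-0.43067699  0.34949315  1.76440097 -0.10229345  1.01298625  3.10322785] 3.126880370567691 [-3.13257701 -0.0879444  -1.90996279] [ 456.66850142 -154.26858953  164.40321908]
```

Request:
step_arm --deltas '[0,0,0,-5,91.8,0,0,0,-5,91.8,0,0,0,0,91.8,0,0,0,0,91.8,0,0,0,0,91.8,0,0,0,0,91.8,0,0,0,0,91.8,0,0,0,0,91.8,0,0,0,0,91.8,0,0,0,0,91.8]'

```text
time: 31.95
tool_pos: [441.8, -181.9, 166.9]
tcp_rot: [-3.134, -0.036, -2.041]
contact_force: [0.5, -0.2, 0.5]
grip_width: 91.8
finger_force: 0.0
```

```bash
python3 - <<'E'
from plant import *
o=get_obs();q=o["joint_positions"];print(q,q[1]+q[2]+q[4],o["tcp_rot"],o["tool_pos"])
E
```

```text
[-0.52886089  0.33849281  1.77027043 -0.04118396  1.02324057  3.10447772] 3.1320038192286903 [-3.13369625 -0.03568178 -2.04140911] [ 441.81668288 -181.88845408  166.85947166]
```

Request:
step_arm --deltas '[0,0,0,-4,91.8,0,0,0,-3.5,91.8,0,0,0,0,91.8,0,0,0,0,91.8,0,0,0,0,91.8,0,0,0,0,91.8,0,0,0,0,91.8,0,0,0,0,91.8,0,0,0,0,91.8,0,0,0,0,91.8]'

```text
time: 33.2
tool_pos: [428.5, -202.1, 167.1]
tcp_rot: [-3.133, 0.003, -2.141]
contact_force: [-0.9, 0.7, -0.8]
grip_width: 92.0
finger_force: 0.0
```

```bash
python3 - <<'E'
from plant import *
o=get_obs();q=o["joint_positions"];print(q,q[1]+q[2]+q[4],o["tcp_rot"],o["tool_pos"])
E
```

```text
[-0.60489118  0.3289762   1.78363198  0.00415335  1.02028879  3.10450159] 3.1328969690027755 [-3.1327748   0.00323373 -2.1407395 ] [ 428.51237419 -202.0801566   167.09083003]
```

Request:
step_arm --deltas '[7,18,0,8,91.8,7,18,0,8,91.8,7,19,0,8,91.8,0,0,-20,7,91.8,0,0,-20,0,91.8,0,0,-20,0,91.8,0,0,-10,0,91.8,0,0,0,0,91.8,0,0,0,0,91.8,0,0,0,0,91.8]'

```text
time: 34.45
tool_pos: [449.9, -147.3, 97.8]
tcp_rot: [-3.131, 0.003, -1.6]
contact_force: [0.6, 0.6, 0.8]
grip_width: 91.6
finger_force: 0.0
```

```bash
python3 - <<'E'
from look import *
mont([(t,365,231,18),(t,290,230,60),(s,308,268,18)],"pics/m9.png")
E
```

```text
silver [219.2 197.3] [ 24   7 110] [556.2 314.5]
silver [295.2 197.7] [12  9 43] [554.6  74.1]
silver [312. 206.] [10 15 64] [528.2  20.9]
silver [321.6 206.3] [ 5  6 17] [527.3  -9.6]
silver [292.6 208.1] [ 6  6 17] [521.7  81.9]
silver [300.5 215.9] [ 4  7 12] [496.8  57. ]
silver [345.6 226.2] [ 8  8 23] [464.3 -84.7]
silver [372.7 241.8] [ 5  4 13] [ 415.6 -168.9]
silver [247.3 260.4] [ 22  25 221] [358.  221.5]
silver [258.7 257.9] [11 11 44] [365.5 186.2]
silver [265.5 255.4] [ 7  6 21] [373.3 165.3]
silver [277.8 259.9] [ 9  6 16] [359.3 126.7]
silver [318.4 279. ] [ 19  21 195] [301.    0.6]
silver [303.2 274.3] [ 5  5 13] [315.2  47.6]
silver [208.5 279.8] [ 6  4 13] [298.6 340. ]
silver [214.1 289.7] [10 20 83] [268.4 321.5]
silver [398.1 287.5] [ 4  8 15] [ 274.9 -244.9]
silver [249.3 296.6] [15  8 73] [247.7 213. ]
silver [397.1 297.6] [ 5  5 16] [ 244.6 -240.8]
coaster top [293.42553191 176.62765957] [280 161  29  29 188]
```

View pics/m9.png

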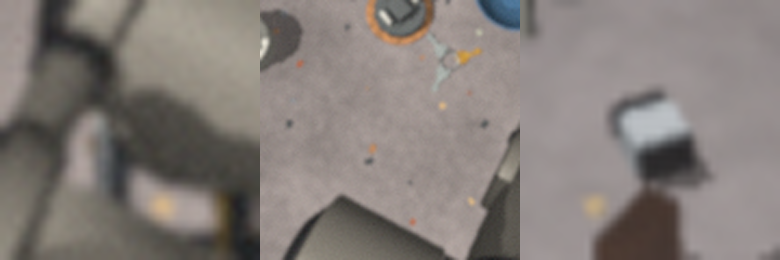

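The last cell is still in place, and the other two are gone from the ledge.

Request:
step_arm --deltas '[0,0,-20,0,91.8,0,0,-20,0,91.8,0,0,-15,0,80,0,0,-10,0,60,0,0,-7,0,50,0,0,0,0,30,0,0,0,0,14,0,0,0,0,14,0,0,0,0,14,0,0,0,0,14]'

```text
time: 35.8
tool_pos: [449.6, -147.1, 25.3]
tcp_rot: [-3.132, 0.003, -1.6]
contact_force: [-0.3, 0.8, 0.6]
grip_width: 19.8
finger_force: 30.0
```

Request:
step_arm --deltas '[0,0,0,0,14,0,0,0,0,14,0,0,15,0,14,0,0,30,0,14,0,0,35,10,14,0,0,35,10,14,0,0,0,10,14,0,0,0,10,14,0,0,0,10,14,0,0,0,10,14]'

```text
time: 37.05
tool_pos: [449.3, -147.0, 139.9]
tcp_rot: [-3.133, 0.004, -0.547]
contact_force: [-0.3, -0.7, -0.7]
grip_width: 19.6
finger_force: 29.9
```

Request:
step_arm --deltas '[13,44,0,3,14,13,44,0,3,14,13,44,0,3,14,13,44,0,3,14,13,44,0,3,14,13,44,0,3,14,13,44,0,3,14,13,44,0,3,14,13,44,0,3,14,13,44,0,3,14]'

```text
time: 38.3
tool_pos: [579.6, 294.3, 139.6]
tcp_rot: [-3.133, 0.004, -0.027]
contact_force: [-0.3, -0.5, 0.2]
grip_width: 19.6
finger_force: 29.9
```

Request:
step_arm --deltas '[0,8,0,0,14,0,0,0,0,14,0,0,-14,0,14,0,0,-12,0,14,0,0,-1,0,14,0,0,0,0,14,0,0,0,0,14,0,0,0,0,14,0,0,0,0,14,0,0,0,0,14]'

```text
time: 39.55
tool_pos: [579.6, 301.0, 113.2]
tcp_rot: [-3.133, 0.003, -0.029]
contact_force: [0.6, -0.4, -0.1]
grip_width: 19.6
finger_force: 29.9
```

Request:
step_arm --deltas '[0,1.5,0,0,14,0,0,0,0,14,0,0,0,0,14,0,0,0,0,30,0,0,0,0,45,0,0,0,0,45,0,0,0,0,45,0,0,30,0,60,0,0,30,0,91.8,0,0,0,0,91.8]'

```text
time: 40.8
tool_pos: [580.8, 303.0, 175.9]
tcp_rot: [-3.131, -0.002, -0.029]
contact_force: [-0.5, -0.5, -0.2]
grip_width: 70.5
finger_force: 0.0
```

Request:
step_arm --deltas '[5,-24,0,5,91.8,5,-24,0,5,91.8,5,-24,0,5,91.8,5,-24,0,5,91.8,5,-24,0,5,91.8,5,-24,0,5,91.8,5,-24,0,5,91.8,5,-24,0,5,91.8,5,-24,0,2.7,91.8,5,-10,0,0,91.8]'

```text
time: 42.05
tool_pos: [629.2, 75.2, 171.9]
tcp_rot: [-3.132, 0.005, 0.715]
contact_force: [-0.0, 0.6, -0.3]
grip_width: 91.8
finger_force: 0.0
```

```bash
python3 - <<'E'
from look import *
mont([(t,222,188,20),(s,326,205,26),(s,370,280,18)],"pics/m10.png")
E
```

```text
silver [219.1 197.3] [ 24   7 113] [556. 315.]
silver [371.9 204.3] [ 27  19 236] [ 533.7 -168.4]
silver [313.9 203.6] [ 6  8 32] [535.8  14.9]
silver [322.8 209.1] [ 28  18 167] [518.5 -13.3]
silver [345.7 232.1] [ 18  43 276] [445.9 -84.7]
silver [335.4 249.6] [ 6  6 13] [391.2 -52.2]
silver [244. 255.] [ 18  14 152] [374.4 231.9]
silver [387.7 265.2] [ 24  28 387] [ 343.1 -214.3]
silver [334.1 263.7] [13 19 93] [347.6 -47.9]
silver [229.7 257.8] [ 7  4 20] [365.8 276.3]
silver [323.2 275.7] [ 16  32 164] [310.9 -14.3]
silver [388.9 294.4] [ 26  16 171] [ 254.3 -216. ]
silver [366.2 296.4] [13  8 47] [ 248. -146.]
silver [210.5 296.9] [ 35   6 174] [246.8 332. ]
silver [246.2 297.3] [25  5 75] [245.6 222.3]
silver [356.5 298.2] [ 6  4 13] [ 242.9 -116.4]
coaster side [327.69333333 214.64      ] [312 207  29  13  75]
```

View pics/m10.png

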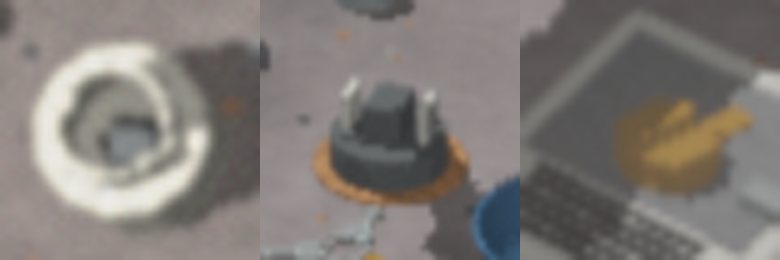

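Tub holds the cells with nothing on the rim; the cap stands on the coaster untouched.

Request:
step_arm --deltas '[0,0,-25,0,91.8,0,0,-25,0,91.8,0,0,-25,0,91.8,0,0,-25,0,91.8,0,0,-14,0,91.8,0,0,0,0,91.8,0,0,0,0,91.8,0,0,0,0,91.8,0,0,0,0,91.8,0,0,0,0,91.8]'

```text
time: 43.4
tool_pos: [629.7, 76.4, 59.5]
tcp_rot: [-3.133, 0.003, 0.716]
contact_force: [-0.1, 0.9, 0.0]
grip_width: 91.9
finger_force: 0.0
```

Request:
step_arm --deltas '[0,0,-6,0,91.8,0,0,-4.5,0,91.8,0,0,0,0,75,0,0,0,0,60,0,0,0,0,50,0,0,0,0,38,0,0,0,0,38,0,0,0,0,38,0,0,0,0,38,0,0,0,0,38]'

```text
time: 44.65
tool_pos: [629.7, 76.4, 49.2]
tcp_rot: [-3.133, 0.003, 0.716]
contact_force: [-1.4, 0.6, 5.0]
grip_width: 42.3
finger_force: 30.0
```

Request:
step_arm --deltas '[0,0,0,0,38,0,0,0,0,38,0,0,0,0,38,0,0,0,0,38,0,0,10,0,38,0,0,20,0,38,0,0,30,0,38,0,0,30,0,38,0,0,30,0,38,0,0,0,0,38]'

```text
time: 45.9
tool_pos: [630.8, 76.5, 171.4]
tcp_rot: [-3.136, -0.001, 0.716]
contact_force: [-0.2, 0.6, -0.2]
grip_width: 41.9
finger_force: 30.0
```

Back to the tub (579.5, 302.7).

Request:
step_arm --deltas '[-5,23,0,0,38,-5,23,0,0,38,-5,23,0,0,38,-5,23,0,0,38,-5,23,0,0,38,-5,23,0,0,38,-5,23,0,0,38,-5,23,0,0,38,-5,23,0,0,38,-5,19,0,0,38]'

```text
time: 47.15
tool_pos: [579.1, 304.0, 168.6]
tcp_rot: [-3.133, 0.003, 0.717]
contact_force: [0.6, -0.2, -1.2]
grip_width: 42.0
finger_force: 30.0
```

Request:
step_arm --deltas '[0,0,-8,0,38,0,0,-8,0,38,0,0,-6,0,38,0,0,0,0,38,0,0,0,0,38,0,0,0,0,38,0,0,0,0,38,0,0,0,0,38,0,0,0,0,38,0,0,0,0,38]'

```text
time: 48.4
tool_pos: [579.5, 302.5, 146.6]
tcp_rot: [-3.133, 0.003, 0.716]
contact_force: [0.1, -0.5, -0.7]
grip_width: 42.2
finger_force: 30.0
```

Request:
step_arm --deltas '[0,0,-3,0,38,0,0,-3,0,38,0,0,-3,0,38,0,0,-3,0,38,0,0,-3,0,38,0,0,-3,0,38,0,0,-3,0,38,0,0,-2,0,38,0,0,0,0,38,0,0,0,0,38]'

```text
time: 49.65
tool_pos: [579.6, 302.4, 123.7]
tcp_rot: [-3.133, 0.003, 0.716]
contact_force: [-0.2, -0.0, -0.3]
grip_width: 41.9
finger_force: 30.0
```

Request:
step_arm --deltas '[0,0,-2,0,38,0,0,-2,0,38,0,0,-2,0,38,0,0,-1,0,38,0,0,-1,0,38,0,0,0,0,38,0,0,0,0,38,0,0,0,0,38,0,0,0,0,38,0,0,0,0,38]'

```text
time: 50.9
tool_pos: [579.5, 302.4, 115.6]
tcp_rot: [-3.133, 0.003, 0.716]
contact_force: [0.6, -1.3, -1.6]
grip_width: 42.2
finger_force: 30.0
```

Request:
step_arm --deltas '[0,0,-0.4,0,38,0,0,0,-5,38,0,0,0,-8,38,0,0,0,-8,38,0,0,0,-8,38,0,0,0,-8,38,0,0,0,-8,38,0,0,0,-8,38,0,0,0,-6,38,0,0,0,0,38]'

```text
time: 52.15
tool_pos: [579.6, 302.4, 115.3]
tcp_rot: [-3.133, 0.003, -0.312]
contact_force: [0.4, 0.3, -0.4]
grip_width: 42.2
finger_force: 30.0
```

Request:
step_arm --deltas '[0,0,0,-3,38,0,0,0,-2,38,0,0,0,-1,38,0,0,0,0,38,0,0,0,0,38,0,0,0,0,38,0,0,0,0,38,0,0,0,0,38,0,0,0,0,38,0,0,0,0,38]'

```text
time: 53.4
tool_pos: [579.6, 302.5, 115.3]
tcp_rot: [-3.133, 0.003, -0.418]
contact_force: [-0.1, 0.5, 1.1]
grip_width: 42.2
finger_force: 30.0
```

```bash
python3 - <<'E'
from plant import *
o=get_obs();print(o["moment"],o["contact_force"],o["tcp_rot"])
E
```

```text
[0.11420684 0.22535414 0.03629517] [-0.13828131  0.54669145  1.14303344] [-3.13260244  0.00315406 -0.41805695]
```

Request:
step_arm --deltas '[0,0,0,-1,38,0,0,0,-0.5,38,0,0,0,0,38,0,0,0,0,38,0,0,0,0,38,0,0,0,0,38,0,0,0,0,38,0,0,0,0,38,0,0,0,0,38,0,0,0,0,38]'

```text
time: 54.65
tool_pos: [579.5, 302.4, 115.3]
tcp_rot: [-3.133, 0.003, -0.444]
contact_force: [-0.4, -0.3, 2.4]
grip_width: 42.0
finger_force: 30.0
```

```bash
python3 - <<'E'
from plant import *
o=get_obs();print(o["moment"],o["contact_force"],o["tcp_rot"])
E
```

```text
[-0.00661584  0.18822949 -0.0561117 ] [-0.4160007  -0.34977117  2.40993417] [-3.13271963  0.00320042 -0.44431201]
```

Request:
step_arm --deltas '[0,0,0,-1,38,0,0,0,0,38,0,0,0,0,38,0,0,0,0,38,0,0,0,0,38,0,0,0,0,38,0,0,0,0,38,0,0,0,0,38,0,0,0,0,38,0,0,0,0,38]'

```text
time: 55.9
tool_pos: [579.5, 302.4, 115.2]
tcp_rot: [-3.133, 0.003, -0.462]
contact_force: [-1.2, -1.4, 3.2]
grip_width: 42.3
finger_force: 30.0
```

```bash
python3 - <<'E'
from plant import *
o=get_obs();print(o["moment"],o["contact_force"],o["tcp_rot"])
E
```

```text
[-0.19298866  0.3194446   0.00812065] [-1.16975338 -1.44494509  3.24126534] [-3.1328025   0.00324956 -0.46176033]
```

Request:
step_arm --deltas '[0,0,0,-1,38,0,0,0,0,38,0,0,0,0,38,0,0,0,0,38,0,0,0,0,38,0,0,0,0,38,0,0,0,0,38,0,0,0,0,38,0,0,0,0,38,0,0,0,0,38]'

```text
time: 57.15
tool_pos: [579.5, 302.4, 115.3]
tcp_rot: [-3.133, 0.003, -0.479]
contact_force: [-1.6, -1.8, 4.6]
grip_width: 41.8
finger_force: 30.0
```

```bash
python3 - <<'E'
from plant import *
o=get_obs();print(o["moment"],o["contact_force"],o["tcp_rot"])
E
```

```text
[-0.40125609  0.47278264  0.26291413] [-1.61115897 -1.83117605  4.6461577 ] [-3.13278319  0.00323846 -0.47924688]
```

Request:
step_arm --deltas '[0,0,0,1.5,38,0,0,0,1.5,38,0,0,0,0,38,0,0,0,0,38,0,0,0,0,42,0,0,0,0,46,0,0,0,0,50,0,0,0,0,54,0,0,0,0,58,0,0,0,0,62]'

```text
time: 58.4
tool_pos: [579.4, 302.4, 115.1]
tcp_rot: [-3.133, 0.004, -0.427]
contact_force: [-0.1, -0.5, 0.1]
grip_width: 61.0
finger_force: 0.0
```

Request:
step_arm --deltas '[0,0,0,0,62,0,0,0,0,62,0,0,0,0,56,0,0,0,0,54,0,0,0,0,54,0,0,0,0,54,0,0,0,0,54,0,0,0,0,54,0,0,0,0,54,0,0,0,0,54]'

```text
time: 59.65
tool_pos: [579.5, 302.5, 115.3]
tcp_rot: [-3.133, 0.003, -0.427]
contact_force: [-0.3, -1.3, 0.7]
grip_width: 53.9
finger_force: 2.8
```

Request:
step_arm --deltas '[0,0,0,0,75,0,0,0,0,91.8,0,0,5,0,91.8,0,0,20,0,91.8,0,0,30,0,91.8,0,0,30,0,91.8,0,0,5,0,91.8,-10,-30,0,5,91.8,-15,-44,0,5,91.8,-15,-44,0,5,91.8]'

```text
time: 60.9
tool_pos: [538.4, 183.2, 203.9]
tcp_rot: [-3.134, 0.005, -0.162]
contact_force: [0.8, -0.4, 0.5]
grip_width: 91.9
finger_force: 0.0
```

Request:
step_arm --deltas '[-15,-44,0,4,91.8,-15,-44,0,4,91.8,-15,-44,0,4,91.8,-15,-44,0,4,91.8,-15,-44,0,4,91.8,-15,-44,0,4,91.8,-15,-44,0,4,91.8,-15,-44,0,4,91.8,-15,-44,0,3,91.8,-15,-44,0,0,91.8]'

```text
time: 62.15
tool_pos: [388.5, -256.6, 204.3]
tcp_rot: [-3.131, 0.004, 0.446]
contact_force: [0.7, 0.3, 0.3]
grip_width: 91.7
finger_force: 0.0
```

```bash
python3 - <<'E'
from seg import *
t=capture("top")[...,::-1].copy();s=capture("side")[...,::-1].copy()
cv2.imwrite("pics/t9.png",t);cv2.imwrite("pics/s9.png",s)
for c in cc(cv2.inRange(t,(165,165,165),(255,255,255)),(200,170,240,205),4):print(c[0],c[1],at("top",c[0],119).round(1))
for c in cc(cv2.inRange(s,(150,150,150),(255,255,255)),(265,140,300,180),4):print("side",c[0],c[1])
for n,im,b in(("top",hsv(t),(385,230,425,270)),("side",hsv(s),(290,265,325,325))):
    for c in cc(cv2.inRange(im,(0,80,20),(14,255,115)),b,10):print(n,c[0].round(2),c[1])
E
```

```text
[208.5 181. ] [207 178   4   7  16] [588.9 325.7]
[224.  187.5] [223 185   3   6  10] [569.4 279.3]
side [273.    140.375] [271 140   5   2   8]
side [302.03 293.93] [300 287   6  14  30]
```

Tabs are back exactly where they started, so the cap is home. Descending onto the turnkey.

Request:
step_arm --deltas '[0,0,-20,0,70,0,0,-20,0,60,0,0,-20,0,60,0,0,-20,0,60,0,0,-20,0,60,0,0,-20,0,60,0,0,-10,0,60,0,0,-7,0,60,0,0,-4,0,60,0,0,0,0,60]'

```text
time: 63.5
tool_pos: [389.6, -255.6, 64.3]
tcp_rot: [-3.133, 0.003, 0.446]
contact_force: [-0.8, -0.1, -0.1]
grip_width: 60.1
finger_force: 0.0
```

Request:
step_arm --deltas '[0,0,-1,0,45,0,0,0,0,30,0,0,0,0,20,0,0,0,0,10,0,0,0,0,8,0,0,0,0,8,0,0,0,0,8,0,0,0,0,8,0,0,0,0,8,0,0,0,0,8]'

```text
time: 64.75
tool_pos: [389.5, -255.6, 63.2]
tcp_rot: [-3.133, 0.003, 0.446]
contact_force: [0.3, -0.9, 0.2]
grip_width: 13.9
finger_force: 30.0
```

```bash
python3 - <<'E'
from plant import *
o=get_obs();print(o["moment"],o["contact_force"],o["tcp_rot"],o["tool_pos"],o["grip_width"])
E
```

```text
[-0.03237236  0.1664709   0.0698004 ] [ 0.32183049 -0.8737081   0.23629567] [-3.13279302  0.00321395  0.44581496] [ 389.54430784 -255.59162569   63.24337556] 13.862868594498815
```

Request:
step_arm --deltas '[0,0,4,0,8,0,0,6,0,8,0,0,10,0,8,0,0,15,0,8,0,0,25,0,8,35,-10,10,-4,8,35,-10,0,-4,8,35,-10,0,-4,8,30,-8,0,-4,8,10,-2,0,-0.5,8]'

```text
time: 66.0
tool_pos: [535.7, -295.8, 133.5]
tcp_rot: [-3.133, 0.003, 0.158]
contact_force: [-0.0, 0.0, -0.3]
grip_width: 13.7
finger_force: 30.0
```

```bash
python3 - <<'E'
from seg import *
from plant import *
o=get_obs();print(o["tool_pos"],o["tcp_rot"],o["contact_force"],o["grip_width"])
t=cv2.imread("pics/top0.png");s=cv2.imread("pics/side0.png")
np.set_printoptions(linewidth=200)
print("top red",*t[194:212,405:425,2],sep="\n");print("side",*s[270:296,362:386,2],sep="\n")
for n in("top","side"):
    for z in(51.5,40):
        a=np.linspace(0,2*np.pi,9)[:-1];print(n,z,proj(n,np.c_[534.5+13.5*np.cos(a),-296+13.5*np.sin(a),0*a+z]).round(1).tolist())
E
```

```text
[ 535.65851108 -295.8098373   133.52164176] [-3.13329105e+00  2.69045223e-03  1.58459983e-01] [-0.01970159  0.00108977 -0.30473959] 13.713047886480963
top red
[134 135 137 137 140 141 152 179 187 174 147 136 135 139 137 141 140 140 157 193]
[141 137 137 141 140 141 150 176 189 177 153 137 137 138 140 140 138 138 147 172]
[140 138 134 141 141 136 147 172 185 178 158 139 138 141 136 138 137 135 140 158]
[138 139 138 136 136 135 139 164 176 174 159 151 144 143 140 139 137 141 145 159]
[138 140 139 135 137 136 145 164 165 154 157 163 156 147 136 134 132 139 151 158]
[140 135 140 135 137 143 162 174 161 142 156 175 179 163 129 116 129 139 143 150]
[140 137 136 138 139 157 179 181 166 140 155 181 189 169 132 110 126 138 138 136]
[138 138 136 146 153 167 182 187 172 142 151 181 189 175 137 108 125 136 137 133]
[137 138 136 147 162 168 180 189 176 145 152 177 189 183 145 115 130 142 138 133]
[141 136 137 146 159 166 182 189 179 151 153 174 189 178 147 121 128 138 142 137]
[138 137 140 142 151 163 179 191 178 153 156 169 183 180 154 127 131 139 136 133]
[139 138 140 137 140 154 176 184 178 16
[... 2937 characters left out ...]
117 132 151 158 148 137 134 134 135 134 133 136 158]
[111 116 111  94  97  97 108  96  99  99 110 113 105 118 132 150 151 139 136 133 133 138 162 179]
top 51.5 [[414.6, 198.0], [411.5, 199.3], [410.3, 202.4], [411.7, 205.4], [414.8, 206.7], [417.9, 205.4], [419.1, 202.4], [417.7, 199.3]]
top 40 [[413.8, 198.6], [410.8, 199.9], [409.6, 202.9], [411.0, 205.9], [414.1, 207.2], [417.1, 205.9], [418.3, 202.9], [416.9, 199.8]]
side 51.5 [[376.2, 277.4], [372.3, 275.5], [367.9, 275.9], [365.5, 278.3], [366.5, 281.4], [370.4, 283.4], [375.0, 283.0], [377.4, 280.5]]
side 40 [[375.9, 281.2], [372.0, 279.3], [367.6, 279.6], [365.2, 282.1], [366.2, 285.2], [370.1, 287.2], [374.6, 286.8], [377.0, 284.3]]
```

Request:
step_arm --deltas '[0,-1,-10,-2,8,0,0,-10,0,8,0,0,-10,0,8,0,0,-7,0,8,0,0,0,0,8,0,0,0,0,8,0,0,0,0,8,0,0,0,0,8,0,0,0,0,8,0,0,0,0,8]'

```text
time: 67.25
tool_pos: [534.5, -296.6, 96.2]
tcp_rot: [-3.133, 0.003, 0.123]
contact_force: [-0.9, -0.6, -0.2]
grip_width: 13.6
finger_force: 30.0
```

```bash
python3 - <<'E'
from seg import *
o=get_obs();p=o["tool_pos"];print(p,o["tcp_rot"],o["contact_force"])
s=capture("side")[...,::-1].copy();cv2.imwrite("pics/s10.png",s)
c=s[255:300,345:405]
cv2.imwrite("pics/m11.png",cv2.resize(c,None,fx=13,fy=13,interpolation=cv2.INTER_CUBIC))
a=np.radians(7);e=[[*(p[:2]+k*10*np.array([np.cos(a),np.sin(a)])),p[2]-37.2+h] for h in(0,14) for k in(-1,0,1)]
print(proj("side",e).round(1).tolist())
E
```

```text
[ 534.53055201 -296.587095     96.24493419] [-3.13277898  0.00321459  0.12295356] [-0.89678059 -0.55767474 -0.23925988]
[[368.5, 278.8], [371.8, 277.0], [375.0, 275.2], [368.9, 274.1], [372.2, 272.3], [375.5, 270.5]]
```

View pics/m11.png

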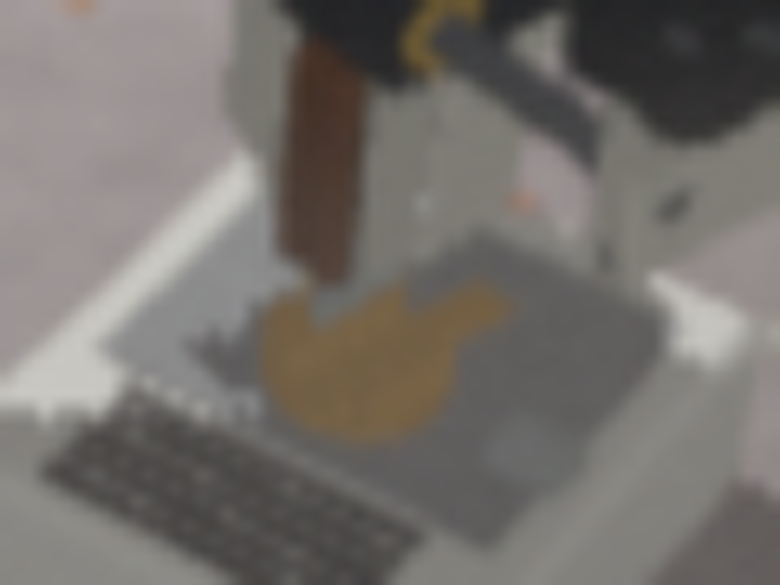

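The blade's lower edge runs from about (368.5,280) to (375.7,276), parallel to the slot; about 0.8 mm correction in +y, then lower.

Request:
step_arm --deltas '[0,0.8,-3,0,8,0,0,-2,0,8,0,0,-1,0,8,0,0,-1,0,8,0,0,-1,0,8,0,0,-1,0,8,0,0,-0.5,0,8,0,0,0,0,8,0,0,0,0,8,0,0,0,0,8]'

```text
time: 68.55
tool_pos: [534.5, -295.8, 86.8]
tcp_rot: [-3.133, 0.003, 0.123]
contact_force: [-0.2, -0.2, -0.0]
grip_width: 13.5
finger_force: 30.0
```

Request:
step_arm --deltas '[0,0,-1,0,8,0,0,-1,0,8,0,0,-1,0,8,0,0,-0.5,0,8,0,0,-0.5,0,8,0,0,0,0,8,0,0,0,0,8,0,0,0,0,8,0,0,0,0,8,0,0,0,0,8]'

```text
time: 69.8
tool_pos: [534.5, -295.8, 82.7]
tcp_rot: [-3.133, 0.003, 0.123]
contact_force: [0.1, -0.7, 0.0]
grip_width: 14.0
finger_force: 30.0
```

The blade is in the slot. Lower a little more and begin turning clockwise.

Request:
step_arm --deltas '[0,0,-0.6,0,8,0,0,-0.6,0,8,0,0,0,-4,8,0,0,0,-4,8,0,0,0,-4,8,0,0,0,-4,8,0,0,0,-4,8,0,0,0,0,8,0,0,0,0,8,0,0,0,0,8]'

```text
time: 71.05
tool_pos: [534.4, -296.0, 81.5]
tcp_rot: [-3.133, 0.003, -0.225]
contact_force: [-1.8, -1.5, -1.3]
grip_width: 13.7
finger_force: 30.0
```

```bash
python3 - <<'E'
from plant import *
for i in range(1):
    o=get_obs();print(o["moment"],o["contact_force"],o["tcp_rot"],o["tool_pos"])
E
```

```text
[-0.36626501  0.38304172  0.01527245] [-1.84974223 -1.54549974 -1.29927808] [-3.1330108   0.00343126 -0.2253742 ] [ 534.39775715 -295.95825671   81.46532769]
```

Request:
step_arm --deltas '[0,0,0,-5,8,0,0,0,-5,8,0,0,0,-5,8,0,0,0,-5,8,0,0,0,-5,8,0,0,0,-5,8,0,0,0,-5,8,0,0,0,0,8,0,0,0,0,8,0,0,0,0,8]'

```text
time: 72.3
tool_pos: [534.6, -295.2, 81.5]
tcp_rot: [-3.132, 0.004, -0.836]
contact_force: [0.6, 4.5, -0.1]
grip_width: 13.6
finger_force: 30.0
```

Request:
step_arm --deltas '[0,0,0,-4,8,0,0,0,-4,8,0,0,0,-4,8,0,0,0,-4,8,0,0,0,-3,8,0,0,0,0,8,0,0,0,0,8,0,0,0,0,8,0,0,0,0,8,0,0,0,0,8]'

```text
time: 73.55
tool_pos: [534.9, -294.8, 81.5]
tcp_rot: [-3.132, 0.004, -1.168]
contact_force: [2.6, 6.0, -0.9]
grip_width: 14.0
finger_force: 30.0
```

```bash
python3 - <<'E'
from plant import *
for i in range(1):
    o=get_obs();print(o["moment"],o["contact_force"],o["tcp_rot"],o["tool_pos"])
E
```

```text
[ 1.15668869 -0.29247725  0.04161116] [ 2.61571677  5.98645071 -0.94121751] [-3.13165143  0.00440946 -1.16775652] [ 534.94478161 -294.77948283   81.45510805]
```

Request:
step_arm --deltas '[0.5,1.5,0,-3,8,0,0,0,-3,8,0,0,0,-2,8,0,0,0,0,8,0,0,0,0,8,0,0,0,0,8,0,0,0,0,8,0,0,0,0,8,0,0,0,0,8,0,0,0,0,8]'

```text
time: 74.8
tool_pos: [535.1, -294.3, 81.5]
tcp_rot: [-3.133, 0.003, -1.308]
contact_force: [2.4, 2.1, -2.3]
grip_width: 13.7
finger_force: 30.0
```

```bash
python3 - <<'E'
from plant import *
for i in range(1):
    o=get_obs();print(o["moment"],o["contact_force"],o["tcp_rot"],o["tool_pos"])
E
```

```text
[ 0.36778203 -0.42738334  0.00873783] [ 2.40059191  2.06465146 -2.27029732] [-3.13251504e+00  3.11927256e-03 -1.30823524e+00] [ 535.12288252 -294.30212403   81.5287927 ]
```

Request:
step_arm --deltas '[0,0,0,-2,8,0,0,0,-2,8,0,0,0,0,8,0,0,0,0,8,0,0,0,0,8,0,0,0,0,8,0,0,0,0,8,0,0,0,0,8,0,0,0,0,8,0,0,0,0,8]'

```text
time: 76.05
tool_pos: [535.2, -294.3, 81.6]
tcp_rot: [-3.132, 0.003, -1.378]
contact_force: [4.1, 1.6, -1.6]
grip_width: 13.8
finger_force: 30.0
```

```bash
python3 - <<'E'
from plant import *
for i in range(1):
    o=get_obs();print(o["moment"],o["contact_force"],o["tcp_rot"],o["tool_pos"])
E
```

```text
[ 0.51239097 -0.70575005  0.07942311] [ 4.13645495  1.57520917 -1.57253469] [-3.13240832  0.00316086 -1.37810767] [ 535.1536967  -294.28831902   81.56424939]
```

Request:
step_arm --deltas '[0.5,0,0,-2,8,0,0,0,-2,8,0,0,0,0,8,0,0,0,0,8,0,0,0,0,8,0,0,0,0,8,0,0,0,0,8,0,0,0,0,8,0,0,0,0,8,0,0,0,0,8]'

```text
time: 77.3
tool_pos: [535.4, -294.2, 81.5]
tcp_rot: [-3.133, 0.003, -1.448]
contact_force: [1.2, 2.7, -0.0]
grip_width: 14.0
finger_force: 30.0
```

```bash
python3 - <<'E'
from plant import *
for i in range(1):
    o=get_obs();print(o["moment"],o["contact_force"],o["tcp_rot"],o["tool_pos"])
E
```

```text
[ 0.59947999 -0.13132847  0.26792674] [ 1.16899115  2.71246672 -0.04802309] [-3.13299749  0.00341645 -1.44781148] [ 535.39233738 -294.22410652   81.49991451]
```

Request:
step_arm --deltas '[0,0,0,-2,8,0,0,0,-1,8,0,0,0,0,8,0,0,0,0,8,0,0,0,0,8,0,0,0,0,8,0,0,0,0,8,0,0,0,0,8,0,0,0,0,8,0,0,0,0,8]'

```text
time: 78.55
tool_pos: [535.4, -294.3, 81.5]
tcp_rot: [-3.133, 0.003, -1.5]
contact_force: [-0.5, 2.7, 0.0]
grip_width: 14.0
finger_force: 30.1
```

```bash
python3 - <<'E'
from plant import *
for i in range(1):
    o=get_obs();print(o["moment"],o["contact_force"],o["tcp_rot"],o["tool_pos"])
E
```

```text
[0.8120147  0.15069236 0.52744268] [-0.46860257  2.65400505  0.02936805] [-3.13291641  0.00337186 -1.50026136] [ 535.42634413 -294.25796871   81.48155421]
```

Request:
step_arm --deltas '[0,0,0,3,8,0,0,0,3,8,0,0,0,0.5,8,0,0,0,0,8,0,0,2,0,8,0,0,3,0,8,0,0,5,0,8,0,0,15,0,8,0,0,20,0,8,0,0,15,0,8]'

```text
time: 79.8
tool_pos: [535.9, -294.7, 143.5]
tcp_rot: [-3.131, 0.002, -1.387]
contact_force: [0.8, 0.3, -0.6]
grip_width: 14.0
finger_force: 30.0
```

Request:
step_arm --deltas '[13,22,0,0,8,13,22,0,0,8,13,22,0,0,8,13,22,0,0,8,13,22,0,0,8,13,22,0,0,8,13,22,0,0,8,13,22,0,0,8,13,20,0,0,8,3,0,0,0,8]'

```text
time: 81.05
tool_pos: [656.3, -96.8, 141.8]
tcp_rot: [-3.132, 0.003, -1.385]
contact_force: [-0.1, -0.3, -0.2]
grip_width: 14.2
finger_force: 30.0
```

```bash
python3 - <<'E'
from seg import *
o=get_obs();print(o["tool_pos"],o["tcp_rot"],o["contact_force"],o["grip_width"])
t=cv2.imread("pics/top0.png")
c=max(cc(cv2.inRange(hsv(t),(98,60,30),(115,255,255)),(320,135,380,195)),key=lambda c:c[1][4])
e=cv2.fitEllipse(max(cv2.findContours(c[2].astype(np.uint8),0,2)[0],key=len));print(e,at("top",e[0],40))
s=capture("side")[...,::-1].copy();cv2.imwrite("pics/s11.png",s)
for c in cc(cv2.inRange(hsv(s),(5,90,60),(22,255,255)),(355,262,400,300),5):
    r=cv2.fitLine(np.argwhere(c[2])[:,::-1].astype(np.float32),cv2.DIST_L2,0,.01,.01).ravel();print("brass",c[0],c[1],r)
np.set_printoptions(linewidth=200)
print(*s[270:292,360:390,2],sep="\n")
E
```

```text
[656.25481842 -96.79580027 141.81507879] [-3.13224231  0.00313677 -1.38459772] [-0.13362201 -0.27058705 -0.23574504] 14.181451693245958
((349.0289611816406, 163.76438903808594), (38.71598434448242, 40.18070983886719), 93.31101989746094) [658.69482409 -95.61923884]
brass [372.57664234 282.51094891] [365 277  18  12 137] [9.3733889e-01 3.4841907e-01 3.7257663e+02 2.8251096e+02]
[128 126 126 115  99  90  90  90  98 133 140 139 138 140 142 149 160 172 186 193 193 186 166 128 121 106  99  96  95  95]
[125 126 115 100  91  88  90  90  92 111 135 139 139 140 139 139 140 145 154 156 155 156 149 130 129 119 106  99  99  96]
[125 115 100  91  90  89  90  90  91  99 134 140 140 140 139 136 133 115 113 108 108 109 118 125 127 126 123 118 106  99]
[115 100  92  89  88  88  89  91  92  98 133 140 140 139 135 131 113  95  93  92  91  92  98 105 115 123 127 126 122 118]
[100  92  90  89  88  90  91  92  92  94 112 133 137 133 113 107  94  92  91  91  92  92  92  93  99 105 111 118 124 126]
[ 92  91  92  91  91  89  90  91  92  97 100 115 121 113  98  93  91  91  91  90  91  92  91  91  92  93  95 10
[... 1262 characters left out ...]
8 112 113 114 116 116 114 116 115 113 111 112 111 109 107 102  97  95  94  93  92  92  92]
[ 91 102 107 100  95  94  94  97 106 111 112 115 115 114 115 115 113 110 110 111 110 110 108 104 100  98  97  95  92  93]
[ 78  83  92 101 107 101  97  94  96 100 102 107 111 113 109 108 101 100 104 109 111 110 109 105 101 101 101  99  98  97]
[ 73  80  77  83  91 102 107 101  96  94  94  97  99 100  98  98  95  93  95  98 102 107 106 103 101 101 101 102 100 101]
[ 73  74  74  80  78  83  92 102 107 101  96  93  93  92  92  92  94  93  93  93  94  98 100 101 102 102 101 102 101 102]
[ 91  83  71  73  74  81  79  85  92 102 107 100  94  94  93  92  92  92  93  92  93  92  94  95  99 101 101 102 104 110]
```

Cam pointer now at about −70°, a quarter turn from the unlocked axis: locked. Lowering the turnkey into the bowl.

Request:
step_arm --deltas '[1,0,-20,0,8,0,0,-20,0,8,0,0,-20,0,8,0,0,-15,0,8,0,0,-10,0,8,0,0,-6,0,8,0,0,-3,0,8,0,0,0,0,8,0,0,0,0,8,0,0,0,0,8]'

```text
time: 82.35
tool_pos: [656.7, -98.3, 47.9]
tcp_rot: [-3.132, 0.003, -1.387]
contact_force: [-0.3, 0.0, -0.0]
grip_width: 13.9
finger_force: 30.0
```

Request:
step_arm --deltas '[0,0,-1.5,0,8,0,0,0,0,8,0,0,0,0,14,0,0,0,0,20,0,0,0,0,26,0,0,0,0,32,0,0,0,0,32,0,0,0,0,32,0,0,0,0,32,0,0,0,0,32]'

```text
time: 83.6
tool_pos: [656.5, -98.3, 46.0]
tcp_rot: [-3.133, 0.003, -1.387]
contact_force: [0.4, 0.2, -0.1]
grip_width: 31.8
finger_force: 0.0
```

Request:
step_arm --deltas '[0,0,0,0,45,0,0,0,0,45,0,0,5,0,45,0,0,10,0,45,0,0,15,0,45,0,0,20,0,45,0,0,30,0,45,0,0,30,0,45,0,0,30,0,45,0,0,30,0,45]'

```text
time: 84.85
tool_pos: [656.5, -98.3, 218.5]
tcp_rot: [-3.131, 0.003, -1.387]
contact_force: [0.4, -0.2, 0.6]
grip_width: 45.1
finger_force: 0.0
```

Request:
step_arm --deltas '[-30,10,0,0,60,-35,15,0,0,60,-35,15,0,0,60,-35,15,0,0,60,-35,15,0,0,60,-20,20,0,0,60,0,40,0,0,60,0,40,0,0,60,0,40,0,0,60,0,40,0,0,60]'

```text
time: 86.1
tool_pos: [466.8, 151.6, 217.4]
tcp_rot: [-3.131, 0.005, -1.383]
contact_force: [0.1, -0.3, -0.4]
grip_width: 59.6
finger_force: 0.0
```

```bash
python3 - <<'E'
from seg import *
o=get_obs();print(o["tool_pos"],o["tcp_rot"],o["time"])
t=capture("top")[...,::-1].copy();s=capture("side")[...,::-1].copy();cv2.imwrite("pics/t12.png",t);cv2.imwrite("pics/s12.png",s)
for n,im,b,d in(("top",t,(325,140,375,190),(390,235,425,270)),("side",s,(338,208,392,248),(290,265,325,325))):
    for nm,bb in(("bowl",b),("spool",d)):
        for c in cc(cv2.inRange(hsv(im),(0,80,15),(14,255,120)),bb,4):print(n,nm,c[0].round(1),c[1])
    bl=cc(cv2.inRange(hsv(im),(98,60,30),(115,255,255)),b,40);print(n,"bowl",[(c[0].round(1),c[1]) for c in bl])
# changes vs start in top
t0=cv2.imread("pics/top0.png")
d=cv2.absdiff(t,t0).max(2)>60
for c in cc(d.astype(np.uint8),(95,85,540,255),15):print("diff",c[0].round(),c[1])
for c in cc(cv2.inRange(t,(165,165,165),(255,255,255)),(200,170,240,205),4):print("tab",c[0],c[1])
E
```

```text
[466.7952312  151.58489628 217.38449524] [-3.1305079   0.00531454 -1.38304847] 86.1
top bowl [350.  164.4] [346 162   9   6  39]
top bowl [(array([348.9, 163.7]), array([ 329,  145,   41,   39, 1200], dtype=int32))]
side bowl [365.  225.6] [361 217   9  18 131]
side bowl [(array([365.2, 226.6]), array([343, 212,  46,  31, 895], dtype=int32))]
diff [351. 165.] [346 162  15   7  67]
diff [260. 181.] [253 178  15   6  53]
diff [364. 189.] [356 181  16  18  84]
diff [274. 209.] [256 183  25  53 291]
diff [371. 194.] [368 188   9  12  28]
diff [311. 192.] [308 191   7   5  17]
diff [324. 195.] [319 190  13   9  51]
diff [386. 196.] [383 194   7   6  21]
diff [214. 211.] [213 202   4  19  23]
diff [225. 227.] [219 215  14  20  85]
diff [381. 230.] [362 215  39  40 446]
diff [324. 228.] [320 224   8   9  47]
diff [263. 242.] [249 229  33  26 551]
diff [398. 234.] [396 231   6   8  16]
diff [392. 239.] [388 235   9   8  25]
diff [227. 250.] [219 241  17  14 111]
diff [396. 250.] [391 243  11  12  62]
diff [236. 248.] [232 246   7   8  19]
tab [208.47058824 180.88235294] [207 178   4   7  17]
tab [224.6 186.2] [224 185   2   3   5]
```

```bash
python3 - <<'E'
from seg import *
print(proj("side",[[656.5,-98.3,z] for z in(5,19,40,64)]).round(1).tolist(),proj("top",[[656.5,-98.3,z] for z in(19,64)]).round(1).tolist())
s=cv2.imread("pics/s12.png");m=cv2.inRange(hsv(s),(0,80,15),(14,255,120))
for r in m[214:238,356:376]:print("".join(".#"[v>0] for v in r))
t=cv2.imread("pics/t12.png");m=cv2.inRange(hsv(t),(0,60,15),(14,255,130))
for r in m[158:172,340:362]:print("".join(".#"[v>0] for v in r))
E
```

```text
[[364.1, 235.8], [364.4, 231.7], [364.8, 225.6], [365.4, 218.4]] [[349.5, 165.9], [350.4, 162.8]]Traceback (most recent call last):
  File "<stdin>", line 4, in <module>
  File "<stdin>", line 4, in <genexpr>
TypeError: string indices must be integers, not 'numpy.bool'
```

The turnkey stands upright on its blade in the bowl; I'll tip it gently so that it lies stably.

Request:
step_arm --deltas '[15,-25,0,0,40,15,-25,0,0,20,15,-25,0,0,0,15,-25,0,0,0,15,-25,0,0,0,15,-25,0,0,0,15,-25,0,0,0,15,-25,0,0,0,15,-25,0,0,0,8,-25,0,0,0]'

```text
time: 87.45
tool_pos: [610.0, -101.6, 216.7]
tcp_rot: [-3.132, 0.005, -1.386]
contact_force: [0.9, -0.7, -1.0]
grip_width: 0.4
finger_force: 0.0
```

Request:
step_arm --deltas '[0,0,-30,0,0,0,0,-30,0,0,0,0,-30,0,0,0,0,-30,0,0,0,0,-15,0,0,0,0,-9,0,0,0,0,0,0,0,0,0,0,0,0,0,0,0,0,0,0,0,0,0,0]'

```text
time: 88.7
tool_pos: [610.0, -99.8, 72.5]
tcp_rot: [-3.132, 0.005, -1.385]
contact_force: [-0.3, -0.1, 0.3]
grip_width: 0.8
finger_force: 0.0
```

Request:
step_arm --deltas '[8,0,0,0,0,6,0,0,0,0,5,0,0,0,0,5,0,0,0,0,5,0,0,0,0,4,0,0,0,0,0,0,0,0,0,0,0,0,0,0,0,0,0,0,0,0,0,0,0,0]'

```text
time: 89.95
tool_pos: [642.7, -99.8, 72.1]
tcp_rot: [-3.133, 0.005, -1.385]
contact_force: [0.5, 0.8, -0.1]
grip_width: 0.4
finger_force: 0.0
```

Request:
step_arm --deltas '[-5,0,5,0,0,-5,0,20,0,0,0,0,30,0,0,0,0,40,0,0,0,0,40,0,0,-30,25,0,0,0,-30,45,0,0,0,-30,50,0,0,0,-30,50,0,0,0,-20,50,0,0,0]'

```text
time: 91.2
tool_pos: [491.3, 121.5, 208.8]
tcp_rot: [-3.13, 0.005, -1.385]
contact_force: [1.6, 0.8, 1.6]
grip_width: 0.6
finger_force: 0.0
```

```bash
python3 - <<'E'
from seg import *
t=capture("top")[...,::-1].copy();s=capture("side")[...,::-1].copy()
for n,im,b in(("top",t,(325,140,375,190)),("side",s,(338,205,392,248))):
    m=cv2.inRange(hsv(im),(0,80,15),(14,255,120))
    for c in cc(m,b,3):print(n,c[0].round(1),c[1])
    print(n,[(c[0].round(1),c[1]) for c in cc(cv2.inRange(hsv(im),(98,60,30),(115,255,255)),b,40)])
m=cv2.inRange(hsv(t),(0,80,15),(14,255,120))
for r in m[156:172,338:368]:print("".join(".#"[int(v>0)] for v in r))
E
```

```text
top [347.3 157.1] [343 151  10  13 107]
top [(array([349.1, 164.5]), array([ 329,  145,   41,   39, 1085], dtype=int32))]
side [371.8 226.9] [364 220  16  15 134]
side [(array([364. , 226.3]), array([343, 212,  46,  31, 874], dtype=int32))]
.....#########................
.....#########................
......########................
......########................
......#########...............
......#########...............
......#########...............
.......######.................
..............................
..............................
..............................
..............................
..............................
..............................
..............................
..............................
```

```bash
python3 -c "
from plant import *
print(close_job())"
```

```text
the job is handed in; nothing more can be done
None
```

I handed the job in at about 91 s: all three cells found are in the tub, the cap is turned home with both tabs out, the cam is turned clockwise to its stop with the turnkey, and the turnkey lies in the bowl; no verdict was returned.

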